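# Take a bearing reading with the contact probe in the marked gear

### The job

Throw the bench drive's gear lever into the notch with the green marks and let go of it; then take the orange contact probe out of its holder and hold its spring tip on the yellow spot of the grey bearing block, square to the sloping face, pressed gently so that the tip is about half way in. Finish while still holding the probe there like that, and leave the oil bottle, beaker and brass weight where they stand.

Things in the scene. Friction and masses are not known exactly. Their poses are not given: they have to be found in the camera images.
- drive: geared bench drive, fixed: aluminium base 250 (x) x 270 (y) x 15 mm; origin at the centre of its underside, x to its back (away from the robot), y to its left, z up. At y = +65 mm a blue gearbox 150 x 100, top 110 mm up, with the gear lever; at y = -85 the grey bearing block, its face sloped 25 degrees (0.436 rad), looking up and to the front (-x). Flywheel, radius 42, between, top 104 mm up.
- lever (a joint): gear lever's angle about an axis along the drive's y: 0 upright, positive leaning to the drive's back (+x), range -0.6 to 0.6 rad. Notches at -0.45, 0 and +0.45; the one with the green marks is at +0.45. No snap: friction alone (about 1.3 N at the ball) holds the lever where it is left. It starts between -0.55 and 0.1.
- lever_ball (a point): centre of the black ball, 28 mm diameter, at the lever's upper end; z points up along the lever (10 mm rod). The pivot is 120 mm below it along the lever, at x = 0, y = 65, z = 85 mm in the drive's frame.
- green_notch (a point): the notch between the two green marks in the rim of the steel sector (rim 65 mm from the pivot, beside the lever on its -y side; highest about 152 mm above the bench); the lever's steel tooth stands in this notch when thrown.
- spot (a point): centre of the yellow spot, 22 mm diameter, on the sloping face (75 mm along the slope x 52 mm wide) of the bearing block, 100 mm above the bench; z is the face's outward normal, y the drive's y.
- probe: loose orange hand probe, 0.1 to 0.25 kg, upright, tip down in the holder; origin at the centre of its round handle (26 mm diameter, 72 mm long, black cap 4 mm more), the place to grip it; z along the handle away from the tip. Below the handle a black collar, 39 mm diameter (36 to 42 mm below the origin), a steel nose, 27 mm diameter (to 78 mm below), then the brass tip, 8 mm diameter, round end.
- probe_tip (a point): end of the probe's brass tip, 94 mm below the probe's origin when the tip is fully out; z as the probe's z.
- plunger (a joint): how far the sprung tip is pushed in: 0 fully out, 0.012 m fully in; it takes 1.5 N to start moving and 0.5 N per mm more (4.5 N half way, 7.5 N at the stop).
- holder: fixed black round holder for the probe, up to 84 mm diameter at its foot, 64 mm at its top, 65 mm high; origin at the centre of its underside. The collar rests on its rim and nose and tip hang in its 30 mm bore, so the probe must be raised more than 55 mm to come out.
- oil_mid (a point): centre of a green plastic oil bottle, 60 mm diameter, 120 mm high (bystander)
- beaker_mid (a point): centre of a glass beaker, 66 mm diameter, 80 mm high (bystander)
- weight_mid (a point): centre of a brass weight with a small knob, 48 mm diameter, 66 mm high (bystander)
Mind the look-alikes: they are no part of the job. Of the things that look like the holder, take the one that is farthest to the robot's left at the start.

How it is judged:
By the outcome, as a careful person would: the job done as asked, in the order asked, and still so for the second after the job is handed in, while the arm keeps its last pose, push and grip.
It also fails if it takes over 50 s, if anything falls off the work surface, if the arm or the gripper's body presses on something with over 40 N, if the wrist force passes 120 N, or if a joint passes its speed limit or range.

### The arm

A 7-joint arm with a two-finger parallel gripper is mounted at the origin on the work surface. World frame = base frame: x ahead of the robot, y to its left, z up, the work surface at z = 0. Lengths are in mm, angles in rad, forces in N, time in s.
With the tool pointing down it reaches from about 400 to 875 mm from the base axis. Payload 4.4 kg.
Tool frame: the origin (TCP) lies midway between the tips of the shut fingers; the grasp point (between the pads) lies behind it (ctrl.grip_point_offset is the x of the grasp point in the tool frame, in mm); x points along the fingers, z is the direction in which the jaws open and shut, and the axes are right-handed (so a half turn about x gives the same grasp; the last joint's range is limited). The gripper opens to 85 mm and grips with 20 to 120 N. Pads are 22 mm wide; open, the fingers measure 114 mm over their backs; the gripper's body (76 mm by 85 mm) begins 54 mm behind the grasp point. The pads swing forward as they close: fully open they stand 13 mm farther back than shut.
Start: joints at [1.112, 0.628, 0.038, 1.517, -0.027, 0.996, -0.02], TCP at [248.833, -600.5, 231.313] pointing down, gripper open.
Joint ranges: [-3.06, 3.06], [-0.37, 2.12], [-1.25, 1.32], [0.18, 2.47], [-1.1, 4.24], [0.23, 1.98], [-2.94, 2.94]. Speed limits (rad/s): [2.57, 2.57, 3.14, 3.14, 3.14, 3.14, 3.14].

### API

Orientations are given as [roll, pitch, yaw] about the fixed x, y, z axes, in that order (R = Rz(yaw) Ry(pitch) Rx(roll)).
In Python, from cell import status, eyes, ctrl gives the robot as it stands. The module is installed in compiled form; this text tells all that it offers.
- The arm moves only by the tool apply_moves, never from a script. Its argument "targets" is a list of rows, each a list of 3 entries, a list of its own where there are three numbers: the shift along the tool's x, y, z in mm, then the turn about the tool's x in degrees, then the finger opening in mm, from 0 to 85.4. In form: [[[dx, dy, dz], roll, claw], ...]. A call has 1 to 10 rows; each row shifts and turns the pose as measured when the row begins, along the tool's axes as they then stand; what a row does not reach is not made up. A row lasts 1/8 s, in which the tool goes at most 62.5 mm and 10.7 degrees, less where a joint would pass 70% of its speed; a pose out of reach is approached as far as the arm can. A call is refused whole if a number of a shift passes 62.5 or a number of a turn 10.7, either way. A call with a gripper value outside its range is refused whole. The fingers move at their own pace and stop on an object; the grip force is fixed at half the most. Time passes only in rows, so rows that do not move let the fingers close. It gives the time, the measured TCP pose, the force and the opening at its end, in the units of the state.
- status.read_state(): the state, without advancing time (a new reading comes with each control period).
- eyes.get_image(name): name is "side" or "top" or "wrist"; returns (picture, depth): 400x640x3 uint8, blue, green, red; 400x640 float32, mm along the optical axis (not along the pixel's ray), 0 where there is no reading.
- eyes.camera_params(name): a dict with "fx", "fy", "cx", "cy" (pixels), "dist" ([k1, k2, p1, p2, k3] as OpenCV has them; the pictures are not rectified), "R" (3x3) and "t" (3): a world point X has camera coordinates R X + t. Camera axes: x right, y down, z forward; pixel columns grow to the right and rows downward; lengths in mm; the calibration is good to about 2 mm. A picture is of the moment at which its call begins: read the wrist's pose just before it. camera_params takes no time and is no camera call; for the wrist camera it gives the pose at the moment of the call.
- ctrl.finish_job(): hands the job in, once; it reports no verdict.
The state is a dict: "clock": time; "qpos": joint angles; "qd": joint speeds; "tau": joint torques, N m; "eef_pos": TCP position; "tool_rot": TCP orientation; "force": force on the tool from outside, world axes, zero at the start; "torque": the same for the moment, N m; "width": finger opening in mm.
Only numpy, scipy, OpenCV 4.12 (cv2) and the standard library are available. Lean on these libraries where they do the work, as an engineer would, in place of code of your own. Each camera call takes 0.05 s, during which the arm holds its last target.

## Working session

There is one attempt and no reset: what is moved stays moved. The work goes in short steps, Python scripts to look and compute and a tool call to move; the robot and the scene stay as the last step left them, time stands still between calls to the robot, and variables do not carry over. Pictures are saved under pics/ and viewed, and the job is handed in when it is done.

Besides the shell and the picture viewer there is one more tool, called after "Request:" in YAML: its name, and indented under it one key for each argument. apply_moves: Moves the arm, as the interface text tells. Its arguments: {"type":"object","properties":{"targets":{"type":"array"}},"required":["targets"]}

```bash
mkdir -p pics; ls
python3 - <<'E'
from cell import status, eyes, ctrl
import cv2,numpy as np
s=status.read_state();print(s,ctrl.grip_point_offset)
for n in("side","top","wrist"):
    p=eyes.camera_params(n);print(n,p)
    im,d=eyes.get_image(n);cv2.imwrite(f"pics/{n}0.png",im);np.save(f"pics/{n}0.npy",d)
    np.savez(f"pics/{n}0.npz",im=im,d=d,**{k:np.array(v) for k,v in p.items()})
E
```

```text
pics
{'clock': 0.0, 'qpos': array([ 1.11217697,  0.62936079,  0.03847064,  1.5183688 , -0.02704639,
        0.99634329, -0.02000697]), 'qd': array([ 0.00137569,  0.00028343, -0.00037223,  0.00071108, -0.00155597,
       -0.00024524,  0.00088342]), 'tau': array([ 2.40361638e-03, -5.63408947e+01,  1.22671712e+00, -1.93441826e+01,
        1.08230207e-02,  1.04831380e-02,  1.08049582e-05]), 'eef_pos': array([ 248.59367681, -599.88807862,  230.37987649]), 'tool_rot': array([-3.13903371,  1.56883464,  1.96611919]), 'force': array([-0.58829522, -0.07382267,  0.75772454]), 'torque': array([ 0.0028343 , -0.03848073, -0.04798324]), 'width': 84.97985467796775} -18.700000000000003
side {'fx': 490.4931730135914, 'fy': 490.4931730135914, 'cx': 326.10662458973593, 'cy': 198.47741847573096, 'dist': array([0.01013143, 0.        , 0.        , 0.        , 0.        ]), 'R': array([[-0.93051645, -0.36606136,  0.01175701],
       [-0.25728073,  0.63047893, -0.73232707],
       [ 0.26066409, -0.68446724, -0.68085155]]), 't': array([ 432.70576793,  289.80017074, 1236.95005589])}
top {'fx': 419.1486587165856, 'fy': 419.1486587165856, 'cx': 318.99324309770935, 'cy': 199.85928373731366, 'dist': array([-0.06428961,  0.        ,  0.        ,  0.        ,  0.        ]), 'R': array([[-0.01619757, -0.99985991, -0.00421997],
       [-0.98760536,  0.01665776, -0.15607102],
       [ 0.15611945,  0.00163969, -0.98773682]]), 't': array([ -64.75433718,  493.60187711, 1253.14788912])}
wrist {'fx': 322.6590412439544, 'fy': 322.6590412439544, 'cx': 318.22796917756625, 'cy': 198.23256965862146, 'dist': array([-0.03915412,  0.        ,  0.        ,  0.        ,  0.        ]), 'R': array([[ 0.38229674, -0.92403912, -0.00094961],
       [-0.87308734, -0.36155294,  0.32710542],
       [-0.30260154, -0.12422224, -0.94498738]]), 't': array([-649.66814455,  -42.23683494,  380.29291825])}
```

View pics/side0.png

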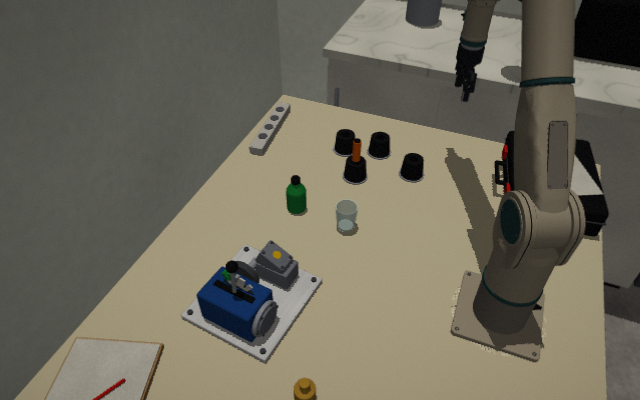

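View pics/top0.png

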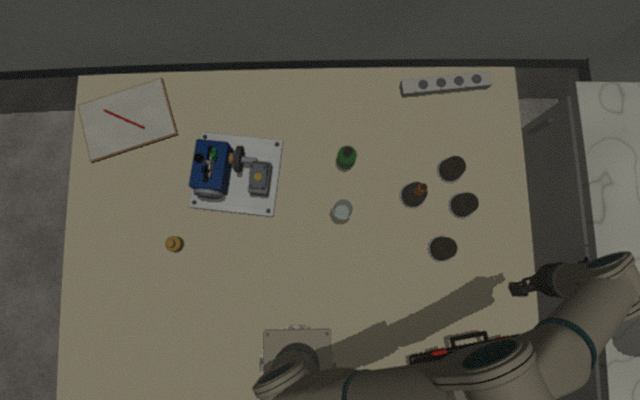

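View pics/wrist0.png

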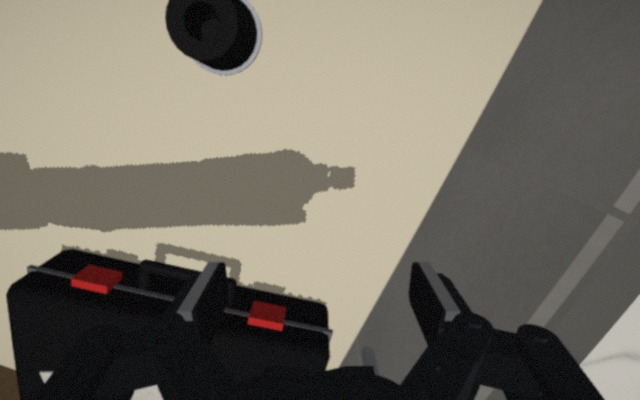

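```bash
cat > h.py <<'E'
import numpy as np,cv2
from scipy.spatial.transform import Rotation as Rn
def load(n): return dict(np.load(f"pics/{n}.npz"))
def cloud(f):
    K=np.array([[f['fx'],0,f['cx']],[0,f['fy'],f['cy']],[0,0,1.]])
    h,w=f['d'].shape
    uv=np.stack(np.meshgrid(np.arange(w),np.arange(h)),-1).reshape(-1,1,2).astype(float)
    n=cv2.undistortPoints(uv,K,f['dist']).reshape(h,w,2)
    d=f['d'][...,None]
    P=np.concatenate([n*d,d],-1)
    return (P-f['t'])@f['R']
def proj(f,X):
    K=np.array([[f['fx'],0,f['cx']],[0,f['fy'],f['cy']],[0,0,1.]])
    return cv2.projectPoints(np.atleast_2d(X).astype(float),cv2.Rodrigues(f['R'])[0],f['t'].astype(float),K,f['dist'])[0].reshape(-1,2)
def shot(n,name):
    from cell import eyes
    p=eyes.camera_params(n); im,d=eyes.get_image(n)
    np.savez(f"pics/{name}.npz",im=im,d=d,**{k:np.array(v) for k,v in p.items()})
    return load(name)
def crop(f,name,x0,y0,x1,y1,s):
    cv2.imwrite(f"pics/{name}.png",cv2.resize(f['im'][y0:y1,x0:x1],None,fx=s,fy=s,interpolation=cv2.INTER_CUBIC))
E
python3 - <<'E'
from h import *
crop(load('side0'),'sdrive',170,230,340,360,4.5)
crop(load('side0'),'shold',320,110,440,200,6)
crop(load('top0'),'tdrive',180,125,300,225,6)
crop(load('top0'),'thold',390,140,490,270,4)
E
```

```text
(no output)
```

View pics/sdrive.png

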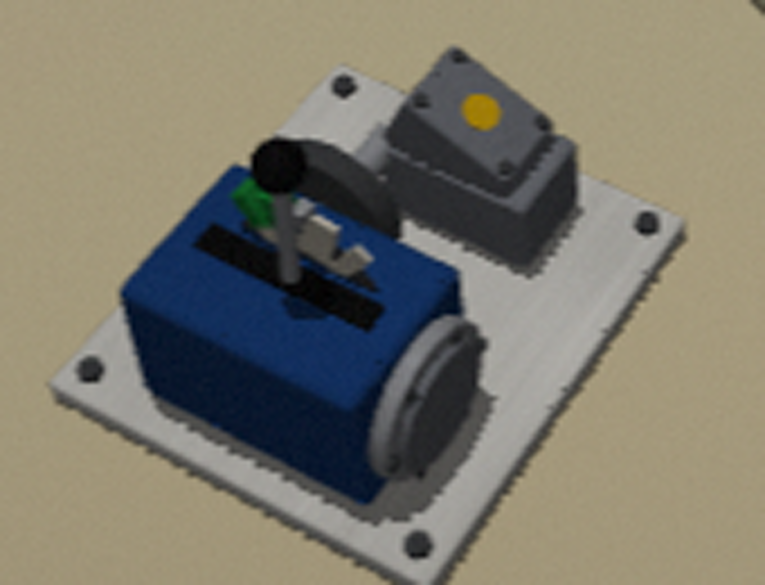

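View pics/shold.png

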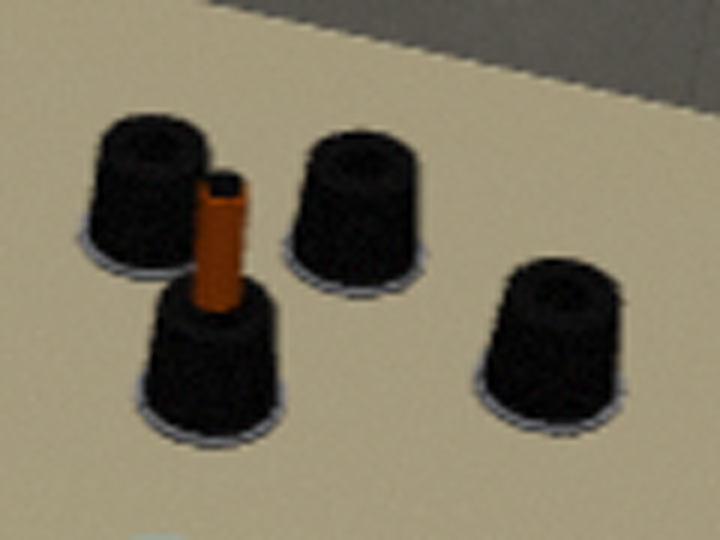

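View pics/tdrive.png

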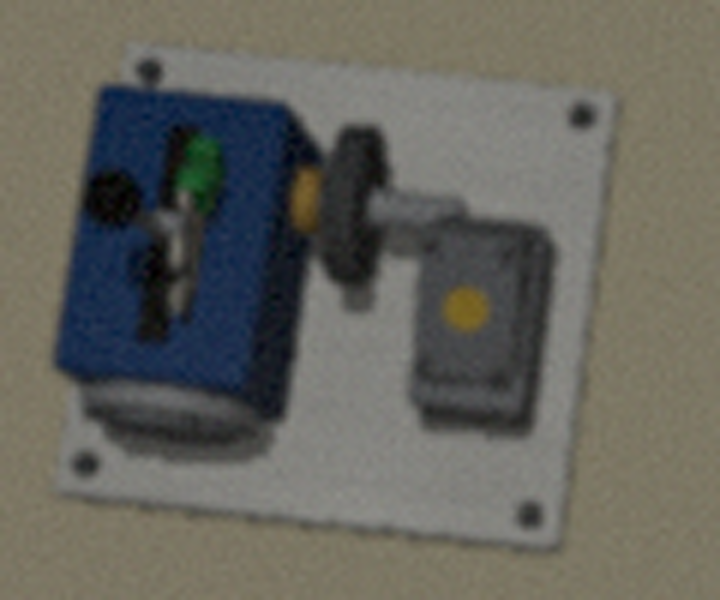

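View pics/thold.png

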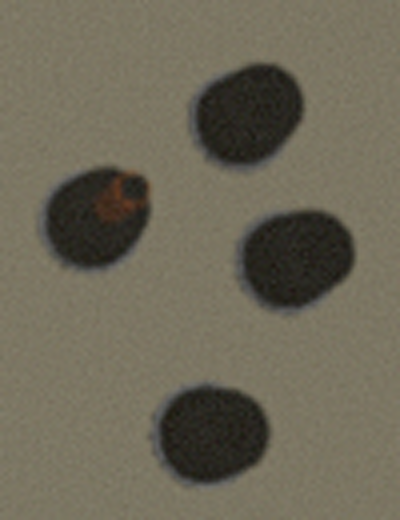

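The side view shows the ball at crop (278,165) and the spot at (480,112). The probe stands in the holder at top px (413,194). The look-alikes are three empty holders at top px (452,168), (464,205) and (443,248). The probe's holder is the leftmost in the top view, which is farthest to +y, so I choose that one.

```bash
cat >> h.py <<'E'
def ray(f,uv):
    K=np.array([[f['fx'],0,f['cx']],[0,f['fy'],f['cy']],[0,0,1.]])
    n=cv2.undistortPoints(np.array(uv,float).reshape(-1,1,2),K,f['dist']).reshape(-1,2)
    d=np.c_[n,np.ones(len(n))]@f['R']
    return -f['R'].T@f['t'],d
def atz(f,uv,z):
    o,d=ray(f,uv); return o+d*((z-o[2])/d[:,2])[:,None]
def tri(fs,uvs):
    A=np.zeros((3,3));b=np.zeros(3)
    for f,uv in zip(fs,uvs):
        o,d=ray(f,[uv]);d=d[0]/np.linalg.norm(d);M=np.eye(3)-np.outer(d,d);A+=M;b+=M@o
    X=np.linalg.solve(A,b); return X,[proj(f,X)[0]-uv for f,uv in zip(fs,uvs)]
def blob(f,lo,hi,roi):
    x0,y0,x1,y1=roi
    hsv=cv2.cvtColor(f['im'],cv2.COLOR_BGR2HSV)[y0:y1,x0:x1]
    m=cv2.inRange(hsv,np.array(lo),np.array(hi));v,u=np.nonzero(m)
    return np.array([u.mean()+x0,v.mean()+y0]),len(u),m
E
python3 - <<'E'
from h import *
T,S=load('top0'),load('side0')
tb=np.array([(150,70),(581,116),(85,465),(530,515)])/6+[180,125]-.4
sb=np.array([(90,370),(343,85),(418,545),(647,222)])/4.5+[170,230]-.4  # BL,BR,FL,FR
for f,b in((T,tb),(S,sb)):
    P=atz(f,b,17);print(P.round(1).tolist(),P.mean(0).round(1))
    xd=(P[0]+P[1]-P[2]-P[3])/2; yd=(P[0]+P[2]-P[1]-P[3])/2
    print(np.linalg.norm(xd),np.linalg.norm(yd),np.arctan2(xd[1],xd[0]),np.arctan2(-yd[0],yd[1]))
a,n1,_=blob(T,(15,140,80),(35,255,255),(245,160,275,190));b,n2,_=blob(S,(15,140,80),(35,255,255),(265,240,290,270))
print('spot',a,n1,b,n2,tri([T,S],[a,b]))
C=cloud(S);print(C[int(b[1])-1:int(b[1])+2,int(b[0])-1:int(b[0])+2].reshape(-1,3).mean(0))
bt=np.array([114,197])/6+[180,125]-.4;bs=np.array([278,165])/4.5+[170,230]-.4
print('ball',tri([T,S],[bt,bs]))
# probe orange handle
for f,n,roi in((S,'s',(345,135,370,168)),(T,'t',(405,180,430,205))):
    c,k,_=blob(f,(3,120,50),(18,255,255),roi);print('orange',n,c,k)
cap_s=np.array([227,183])/6+[320,110]-.4;cap_t=np.array([133,188])/4+[390,140]-.4
print('cap',tri([T,S],[cap_t,cap_s]), atz(S,[cap_s],147),atz(T,[cap_t],147))
E
```

```text
[[710.4, 293.9, 17.0], [679.9, 60.7, 17.0], [495.4, 322.1, 17.0], [465.1, 87.3, 17.0]] [587.7 191.   17. ]
216.63380378005218 235.96358902327572 -0.1267961444984085 -0.12932618881456912
[[711.3, 293.3, 17.0], [681.8, 58.7, 17.0], [497.0, 321.1, 17.0], [467.4, 85.9, 17.0]] [589.4 189.7  17. ]
216.1481183977799 236.73430609773706 -0.12768742868083022 -0.12513411771297894
spot [257.4        176.03333333] 30 [276.48076923 254.28846154] 52 (array([557.79103397, 108.59945563, 100.51354569]), [array([-0.0413227 , -0.16523722]), array([0.19204851, 0.05503153])])
[559.72986442 108.4370255  100.81750575]
ball (array([589.98919278, 255.32378614, 205.07078942]), [array([-0.04595024, -0.15222971]), array([0.18965818, 0.05939409])])
orange s [356.02597403 151.25974026] 154
orange t [418.65625  189.953125] 64
cap (array([ 508.06219571, -368.97524327,  146.99793674]), [array([0.03268668, 0.1547087 ]), array([-0.14117797, -0.03293082])]) [[ 507.60034382 -368.97638773  147.        ]] [[ 508.51048344 -368.90622108  147.        ]]
```

```bash
cat >> h.py <<'E'
YAW=-0.127; xd=np.array([np.cos(YAW),np.sin(YAW),0]);yd=np.array([-np.sin(YAW),np.cos(YAW),0])
def tool():
    from cell import status
    s=status.read_state();R=Rn.from_euler('xyz',s['tool_rot']).as_matrix();return s,s['eef_pos'],R
def plan(tgt,ztool=None):
    s,p,R=tool()
    print('t',round(s['clock'],2),'tcp',p.round(1),'x',R[:,0].round(3),'z',R[:,2].round(3),'q',s['qpos'].round(2),'F',s['force'].round(1),'w',round(s['width'],1))
    print('shift tool',(R.T@(np.array(tgt)-p)).round(1))
    if ztool is not None:
        for sg in(1,-1):
            v=R.T@(sg*ztool);print('roll',np.degrees(np.arctan2(-v[1],v[2])).round(1))
E
python3 -c "
from h import *
plan([590,255.3,260],xd); plan([590,255.3,260],yd)"
```

```text
t 0.15 tcp [ 248.7 -600.1  230.6] x [-0.001  0.001 -1.   ] z [ 0.383 -0.924 -0.001] q [ 1.11  0.63  0.04  1.52 -0.03  1.   -0.02] F [ 0.4 -0.2 -0.4] w 85.3
shift tool [ -28.4  642.7 -659.6]
roll -60.2
roll 119.8
t 0.15 tcp [ 248.7 -600.1  230.6] x [-0.001  0.001 -1.   ] z [ 0.383 -0.924 -0.001] q [ 1.11  0.63  0.04  1.52 -0.03  1.   -0.02] F [ 0.4 -0.2 -0.4] w 85.3
shift tool [ -28.4  642.7 -659.6]
roll -150.2
roll 29.8
```

Request:
apply_moves:
  targets:
    - [[-8,20,-20],-10,85]
    - [[-8,20,-20],-10,85]
    - [[-8,20,-20],-10,85]
    - [[-8,20,-20],-10,85]
    - [[-8,20,-20],-10,85]
    - [[-8,20,-20],-10,85]

```text
clock: 0.9
eef_pos: [239.2, -433.6, 277.2]
tool_rot: [2.386, 1.565, 2.289]
force: [-0.2, -0.5, -0.6]
width: 85.1
```

```bash
python3 -c "
from h import *
plan([590,255.3,270],xd)"
```

```text
t 0.9 tcp [ 239.2 -433.6  277.2] x [-0.004  0.005 -1.   ] z [ 0.995 -0.096 -0.004] q [ 1.21  0.36 -0.27  1.87  0.12  0.93  0.78] F [-0.2 -0.5 -0.6] w 85.1
shift tool [  8.9 719.5 282.9]
roll 1.7
roll -178.3
```

Request:
apply_moves:
  targets:
    - [[0,35,50],0,85]
    - [[0,35,50],0,85]
    - [[0,45,40],0,85]
    - [[0,50,35],0,85]
    - [[0,50,30],0,85]
    - [[0,58,20],0,85]
    - [[0,60,15],0,85]
    - [[0,60,15],0,85]
    - [[0,60,10],0,85]
    - [[0,60,5],0,85]

```text
clock: 2.15
eef_pos: [565.8, 53.5, 275.5]
tool_rot: [-3.122, 1.566, 3.046]
force: [0.9, 0.1, -0.0]
width: 85.1
```

```bash
python3 -c "
from h import *
plan([590,255.3,270],xd)"
```

```text
t 2.15 tcp [565.8  53.5 275.5] x [-0.005  0.    -1.   ] z [ 0.993 -0.115 -0.005] q [ 0.1   0.48 -0.37  1.68  0.2   1.02 -0.45] F [ 0.9  0.1 -0. ] w 85.1
shift tool [  5.4 203.2   0.9]
roll 0.7
roll -179.3
```

Request:
apply_moves:
  targets:
    - [[0,55,0],0,85]
    - [[0,55,0],0,85]
    - [[0,55,0],0,85]
    - [[0,35,0],0,85]
    - [[0,3,0],0.5,85]
    - [[0,0,0],0,85]

```text
clock: 2.9
eef_pos: [587.3, 267.1, 273.0]
tool_rot: [3.128, 1.563, 3.012]
force: [-0.2, -0.6, -0.5]
width: 84.5
```

```bash
python3 -c "
from h import *
plan([590,255.3,195],xd)
f=shot('wrist','w1');crop(f,'w1',0,0,640,400,1);f=shot('side','s1');crop(f,'s1',150,170,360,360,3.5)"
```

```text
t 2.9 tcp [587.3 267.1 273. ] x [-0.008  0.001 -1.   ] z [ 0.993 -0.116 -0.008] q [-0.25  0.61 -0.37  1.46  0.22  1.12 -0.78] F [-0.2 -0.6 -0.5] w 84.5
shift tool [ 78.  -11.4   4.7]
roll 0.6
roll -179.4
```

View pics/w1.png

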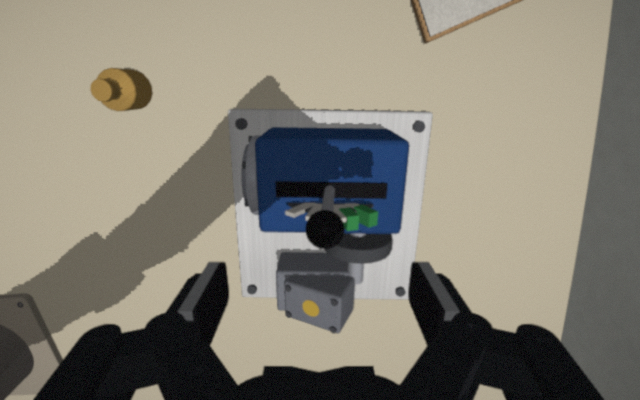

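View pics/s1.png

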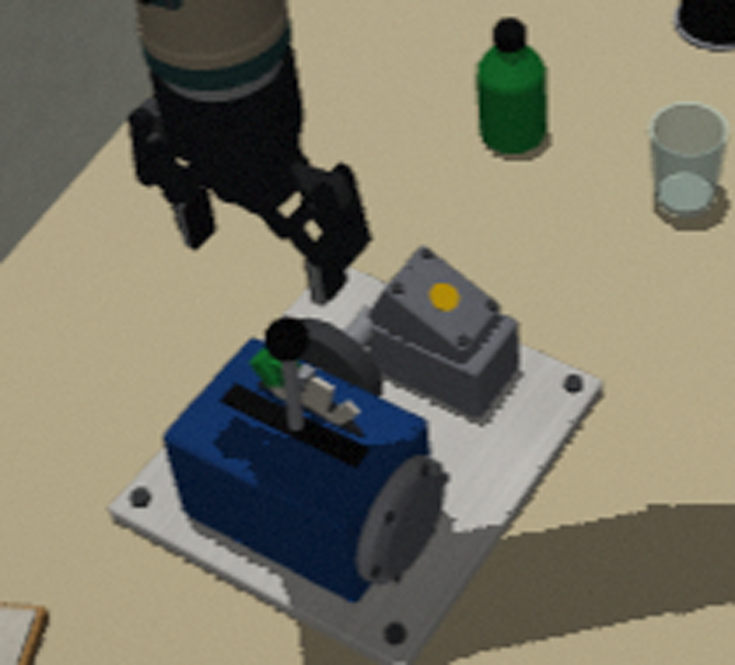

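```bash
python3 -c "
from h import *
f=load('w1');S=load('s1')
print(proj(f,[[590,255.3,205],[557.8,108.6,100.5]]))
s,p,R=tool()
print(proj(f,[p]),proj(S,[p]))
C=cloud(f);print(C[225:232,320:330].reshape(-1,3).mean(0))
print(tri([load('top0'),load('side0'),f],[np.array([114,197])/6+[179.6,124.6],np.array([278,165])/4.5+[169.6,229.6],(325.,229.5)]))"
```

```text
[[324.71531754 228.02067134]
 [310.21474917 307.30049774]]
[[318.78731463 264.77818888]] [[226.06054507 249.62835338]]
[590.3129846  260.60282257 216.66364881]
(array([589.96837763, 255.02003064, 205.46887513]), [array([ 0.02183348, -0.18424008]), array([ 0.24546202, -0.15421459]), array([-0.27856829, -0.84385713])])
```

Request:
apply_moves:
  targets:
    - [[0,-11,4],0,70]
    - [[0,0,0],0,70]
    - [[25,0,0],0,70]
    - [[25,0,0],0,70]
    - [[20,0,0],0,70]
    - [[6,0,0],0,70]
    - [[0,0,0],0,70]

```text
clock: 3.88
eef_pos: [593.0, 246.5, 197.5]
tool_rot: [-2.973, 1.567, -3.102]
force: [0.4, 0.8, -0.6]
width: 69.9
```

```bash
python3 -c "
from h import *
plan([590,255.3,195],xd)"
```

```text
t 3.88 tcp [593.  246.5 197.5] x [-0.004 -0.    -1.   ] z [ 0.992 -0.128 -0.004] q [-0.23  0.67 -0.34  1.57  0.26  0.95 -0.79] F [ 0.4  0.8 -0.6] w 69.9
shift tool [ 2.5  8.4 -4.1]
roll -0.1
roll 179.9
```

Request:
apply_moves:
  targets:
    - [[2,8,-3],0,50]
    - [[0,0,0],0,40]
    - [[0,0,0],0,32]
    - [[0,0,0],0,30]
    - [[0,0,0],0,30]
    - [[0,0,0],0,30]

```text
clock: 4.62
eef_pos: [591.5, 256.4, 197.8]
tool_rot: [2.195, 1.569, 2.067]
force: [-0.2, -0.6, -1.5]
width: 30.2
```

```bash
python3 -c "
from h import *
plan([648.5,248.2,184],xd);f=shot('side','s2');crop(f,'s2',150,170,360,360,3.5)"
```

```text
t 4.62 tcp [591.5 256.4 197.8] x [-0.001  0.002 -1.   ] z [ 0.992 -0.128 -0.001] q [-0.25  0.67 -0.34  1.56  0.26  0.95 -0.8 ] F [-0.2 -0.6 -1.5] w 30.2
shift tool [13.7 -0.9 57.6]
roll -0.1
roll 179.9
```

View pics/s2.png

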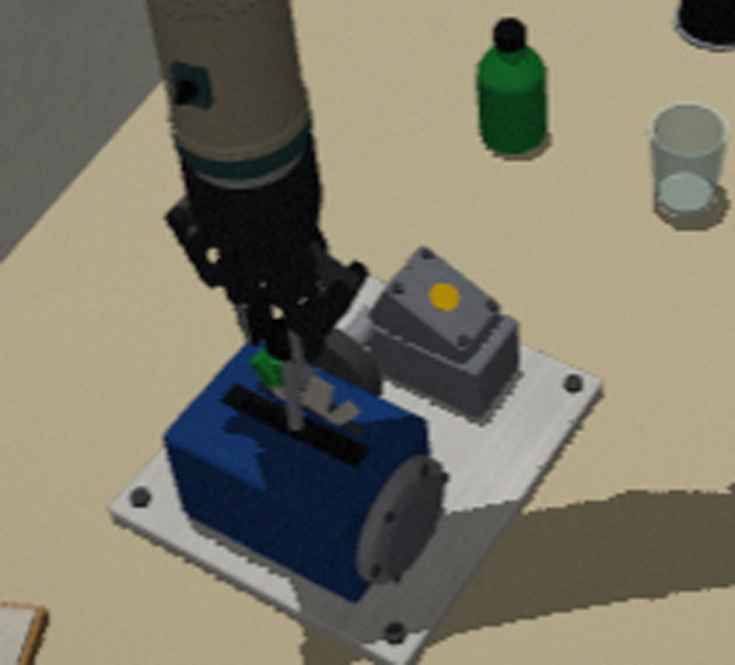

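Request:
apply_moves:
  targets:
    - [[1,0,12],0,30]
    - [[2,0,12],0,30]
    - [[3,0,12],0,30]
    - [[3,0,10],0,30]
    - [[3,0,6],0,30]
    - [[0,0,0],0,30]

```text
clock: 5.42
eef_pos: [647.8, 248.7, 184.3]
tool_rot: [2.013, 1.569, 1.884]
force: [-1.0, 0.1, 0.6]
width: 30.0
```

```bash
python3 -c "
from h import *
plan([649.6,248.1,184],xd)"
```

```text
t 5.42 tcp [647.8 248.7 184.3] x [-0.001  0.002 -1.   ] z [ 0.992 -0.129 -0.001] q [-0.23  0.76 -0.33  1.42  0.27  1.01 -0.75] F [-1.   0.1  0.6] w 30.0
shift tool [ 0.3 -0.4  1.9]
roll -0.1
roll 179.9
```

Request:
apply_moves:
  targets:
    - [[0,0,2],0,30]
    - [[0,0,0],0,30]
    - [[0,0,0],0,30]

```text
clock: 5.8
eef_pos: [649.3, 248.7, 184.3]
tool_rot: [2.274, 1.569, 2.146]
force: [0.5, 0.7, -1.0]
width: 29.7
```

```bash
python3 -c "
from h import *
plan([649.6,248.1,184],xd)"
```

```text
t 5.8 tcp [649.3 248.7 184.3] x [-0.001  0.002 -1.   ] z [ 0.992 -0.128 -0.001] q [-0.23  0.76 -0.33  1.42  0.27  1.01 -0.75] F [ 0.5  0.7 -1. ] w 29.7
shift tool [ 0.3 -0.5  0.4]
roll -0.1
roll 179.9
```

Request:
apply_moves:
  targets:
    - [[0,0,0],0,50]
    - [[0,0,0],0,55]
    - [[0,0,0],0,55]
    - [[-25,0,0],0,60]
    - [[-35,0,0],0,60]
    - [[-20,-30,0],0,60]
    - [[0,-60,0],0,60]
    - [[0,-60,0],0,60]
    - [[0,-60,-10],0,60]

```text
clock: 6.92
eef_pos: [613.1, 43.5, 266.5]
tool_rot: [1.269, 1.565, 1.152]
force: [0.3, -0.2, 0.5]
width: 60.1
```

```bash
python3 -c "
from h import *
plan([508,-369,280],yd)
f=shot('side','s3');crop(f,'s3',170,220,340,360,4.5);f=shot('top','t3');crop(f,'t3',180,125,300,225,6)"
```

```text
t 6.92 tcp [613.1  43.5 266.5] x [ 0.003  0.006 -1.   ] z [ 0.993 -0.117  0.002] q [ 0.12  0.56 -0.37  1.57  0.22  1.05 -0.43] F [ 0.3 -0.2  0.5] w 60.1
shift tool [ -16.1 -421.9  -56. ]
roll -89.5
roll 90.5
```

View pics/s3.png

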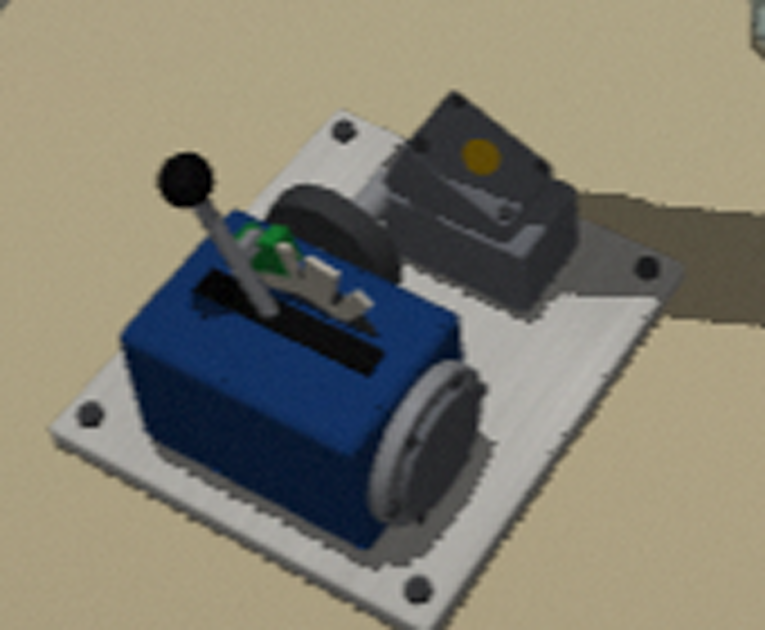

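View pics/t3.png

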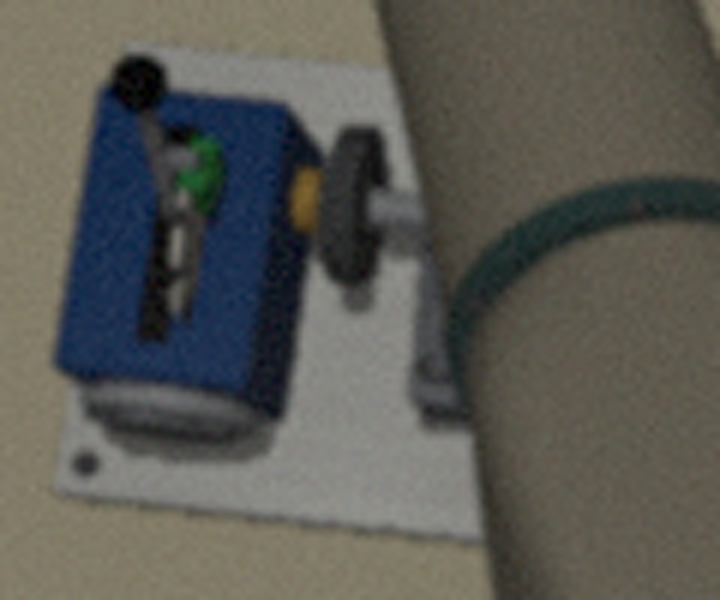

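```bash
python3 -c "
from h import *
S,T=load('s3'),load('t3')
X,r=tri([T,S],[np.array([138,82])/6+[179.6,124.6],np.array([186,181])/4.5+[169.6,219.6]]);print(X,r)
pv=np.array([588.5,190.3,85])+65*yd
d=X-pv;print(d@xd,d@yd,d[2],np.arctan2(d@xd,d[2]))
import numpy as np
# edge dir check of ball center via dark mask
for f,roi in((S,(200,248,224,272)),(T,(195,130,212,148))):
    g=f['im'].max(2);x0,y0,x1,y1=roi;m=g[y0:y1,x0:x1]<35;v,u=np.nonzero(m);print(u.mean()+x0,v.mean()+y0,len(u))
"
```

```text
[647.54085767 248.98240402 194.28907237] [array([-0.0138089, -0.0432604]), array([0.05354285, 0.01766053])]
51.13271483867335 0.6878443052595035 109.28907237418011 0.43761211435715325
210.97222222222223 259.6574074074074 108
203.578125 139.71875 64
```

Request:
apply_moves:
  targets:
    - [[-2,-45,-6],-10,60]
    - [[-2,-43,-14],-10,60]
    - [[-2,-40,-21],-10,60]
    - [[-2,-36,-28],-10,60]
    - [[-2,-31,-34],-10,60]
    - [[-2,-24,-38],-10,60]
    - [[-2,-17,-42],-10,60]
    - [[-2,-10,-44],-10,60]
    - [[-2,-2,-45],-9.5,60]
    - [[0,0,0],0,60]

```text
clock: 8.28
eef_pos: [512.1, -374.2, 285.9]
tool_rot: [-2.289, 1.567, -0.806]
force: [-1.1, 0.7, 0.1]
width: 59.7
```

```bash
python3 -c "
from h import *
plan([508,-369,230],yd)"
```

```text
t 8.28 tcp [ 512.1 -374.2  285.9] x [ 0.003 -0.003 -1.   ] z [ 0.088  0.996 -0.003] q [ 1.03  0.65 -0.78  1.48  0.48  1.2   1.66] F [-1.1  0.7  0.1] w 59.7
shift tool [55.8  4.7  5. ]
roll 2.2
roll -177.8
```

Request:
apply_moves:
  targets:
    - [[0,4,5],2,60]
    - [[20,0,0],0,60]
    - [[0,0,0],0,60]
    - [[0,0,0],0,60]

```text
clock: 8.78
eef_pos: [510.1, -363.7, 267.1]
tool_rot: [-1.906, 1.566, -0.46]
force: [0.4, 0.9, 0.4]
width: 60.0
```

```bash
python3 -c "
from h import *
plan([508,-369,88],yd)
f=shot('wrist','w4');crop(f,'w4',0,0,640,400,1.2);print(proj(f,[[508,-369,147],[508,-369,71]]))
f=shot('side','s4');crop(f,'s4',320,90,440,200,5);f=shot('top','t4');crop(f,'t4',380,140,500,270,4)"
```

```text
t 8.78 tcp [ 510.1 -363.7  267.1] x [ 0.004 -0.002 -1.   ] z [ 0.125  0.992 -0.002] q [ 1.01  0.65 -0.76  1.53  0.48  1.14  1.6 ] F [0.4 0.9 0.4] w 60.0
shift tool [179.1   2.3  -5.3]
roll 0.1
roll -179.9
[[312.73848295 188.94403643]
 [314.05036969 167.4257473 ]]
```

View pics/w4.png

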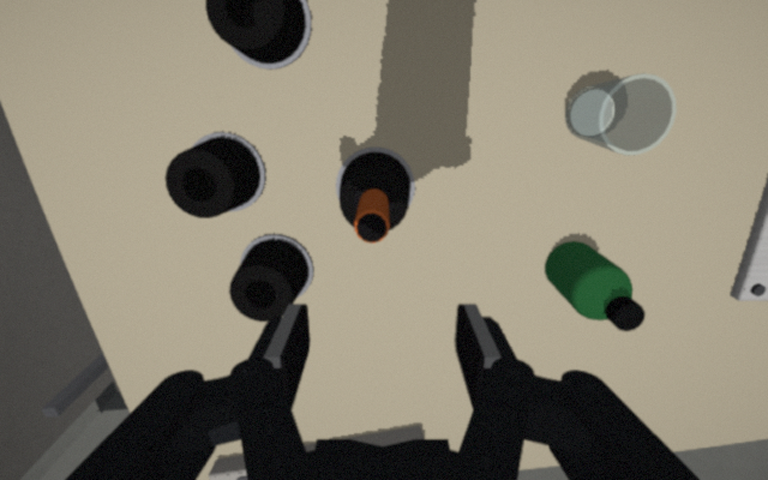

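View pics/s4.png

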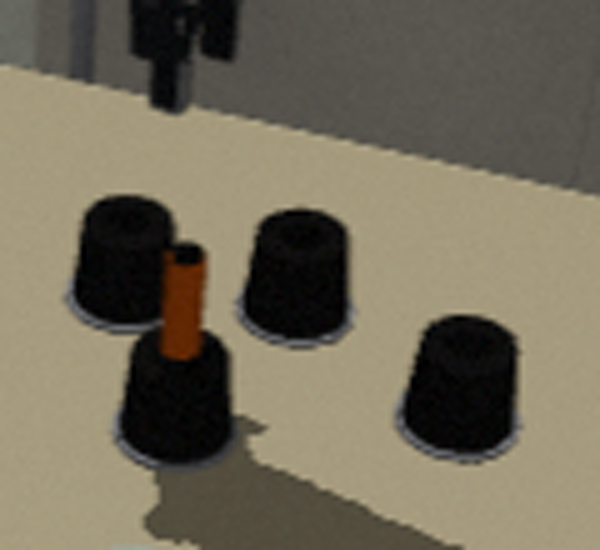

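```bash
python3 -c "
from h import *
print(tri([load('top0'),load('side0'),load('w4')],[np.array([133,188])/4+[389.6,139.6],np.array([227,183])/6+[319.6,109.6],np.array([371.5,228])/1.2]))
C=cloud(load('w4'));q=C[186:195,305:314].reshape(-1,3);print(np.median(q,0))
plan([508,-370,88],yd)
"
```

```text
(array([ 508.71857021, -370.77454434,  145.32834871]), [array([0.50653721, 0.02779207]), array([-0.18404858,  0.0384568 ]), array([ 1.24910303, -0.61024304])])
[ 509.11776267 -372.38999326  145.3666847 ]
t 8.93 tcp [ 509.9 -364.4  266.9] x [ 0.004 -0.002 -1.   ] z [ 0.125  0.992 -0.002] q [ 1.01  0.65 -0.76  1.53  0.48  1.14  1.6 ] F [ 0.1 -0.1  0.2] w 59.7
shift tool [178.9   2.   -5.5]
roll 0.1
roll -179.9
```

Request:
apply_moves:
  targets:
    - [[10,1,-6],0,60]
    - [[30,0,0],0,60]
    - [[30,0,0],0,60]
    - [[30,0,0],0,60]
    - [[30,0,0],0,60]
    - [[20,0,0],0,60]
    - [[10,0,0],0,60]
    - [[0,0,0],0,60]

```text
clock: 9.93
eef_pos: [508.3, -375.2, 100.6]
tool_rot: [-2.18, 1.563, -0.74]
force: [0.3, -1.1, -0.0]
width: 60.3
```

```bash
python3 -c "
from h import *
plan([508.7,-370.8,88],yd)
"
```

```text
t 9.93 tcp [ 508.3 -375.2  100.6] x [ 0.006 -0.005 -1.   ] z [ 0.13   0.991 -0.005] q [ 0.96  0.84 -0.64  1.68  0.64  0.84  1.48] F [ 0.3 -1.1 -0. ] w 60.3
shift tool [12.6  0.3  4.5]
roll -0.2
roll 179.8
```

Request:
apply_moves:
  targets:
    - [[12,0,4],0,60]
    - [[0,0,0],0,50]
    - [[0,0,0],0,40]

```text
clock: 10.3
eef_pos: [510.5, -371.6, 90.0]
tool_rot: [-2.109, 1.559, -0.669]
force: [-0.3, -0.5, 0.2]
width: 39.8
```

```bash
python3 -c "
from h import *
plan([508.7,-370.8,88],yd)
f=shot('side','s5');crop(f,'s5',320,90,440,200,5);f=shot('wrist','w5');crop(f,'w5',0,0,640,400,1.2)
"
```

```text
t 10.3 tcp [ 510.5 -371.6   90. ] x [ 0.009 -0.007 -1.   ] z [ 0.13   0.991 -0.006] q [ 0.95  0.85 -0.63  1.69  0.66  0.82  1.46] F [-0.3 -0.5  0.2] w 39.8
shift tool [1.9 1.9 0.5]
roll -0.2
roll 179.8
```

View pics/s5.png

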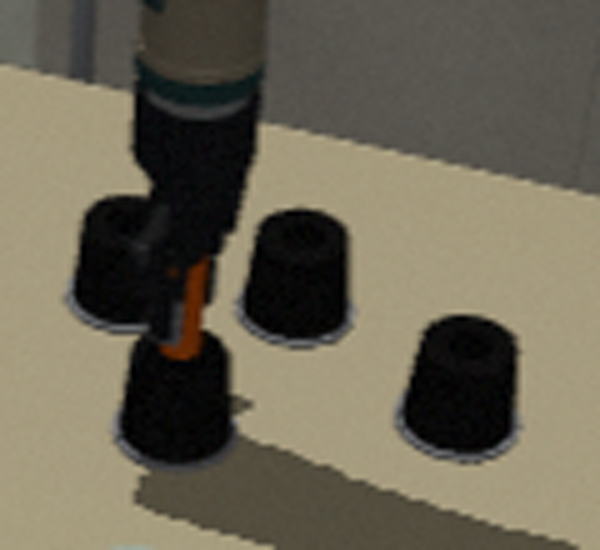

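View pics/w5.png

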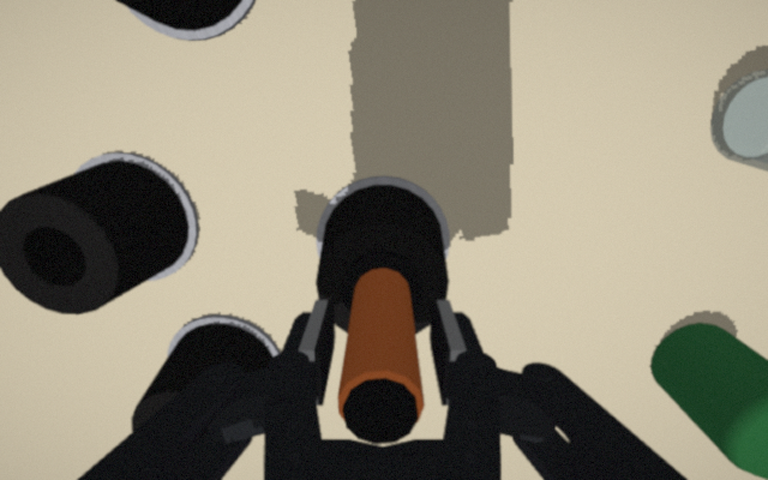

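Request:
apply_moves:
  targets:
    - [[1,2,0],0,30]
    - [[0,0,0],0,20]
    - [[0,0,0],0,10]
    - [[0,0,0],0,10]
    - [[0,0,0],0,10]

```text
clock: 11.02
eef_pos: [508.2, -371.5, 89.3]
tool_rot: [-2.124, 1.559, -0.684]
force: [0.2, 0.1, -0.2]
width: 25.0
```

```bash
python3 -c "
from h import *
plan([508.7,-370.8,130],yd)
"
```

```text
t 11.03 tcp [ 508.2 -371.5   89.3] x [ 0.009 -0.007 -1.   ] z [ 0.131  0.991 -0.006] q [ 0.95  0.85 -0.63  1.69  0.66  0.81  1.46] F [ 0.2  0.1 -0.2] w 25.0
shift tool [-40.7  -0.8   0.5]
roll -0.2
roll 179.8
```

Request:
apply_moves:
  targets:
    - [[-12,0,0],0,10]
    - [[-15,0,0],0,10]
    - [[-13,0,0],0,10]
    - [[0,0,0],0,10]
    - [[0,0,0],0,10]

```text
clock: 11.65
eef_pos: [507.8, -371.4, 132.5]
tool_rot: [-2.139, 1.558, -0.699]
force: [-0.2, 0.1, -2.7]
width: 24.4
```

```bash
python3 -c "
from h import *
plan([508.7,-370.8,131],yd)
f=shot('side','s6');crop(f,'s6',320,90,440,200,5)
"
```

```text
t 11.65 tcp [ 507.8 -371.4  132.5] x [ 0.01  -0.008 -1.   ] z [ 0.131  0.991 -0.007] q [ 0.98  0.79 -0.67  1.67  0.61  0.88  1.5 ] F [-0.2  0.1 -2.7] w 24.4
shift tool [ 1.5 -0.8  0.7]
roll -0.2
roll 179.8
```

View pics/s6.png

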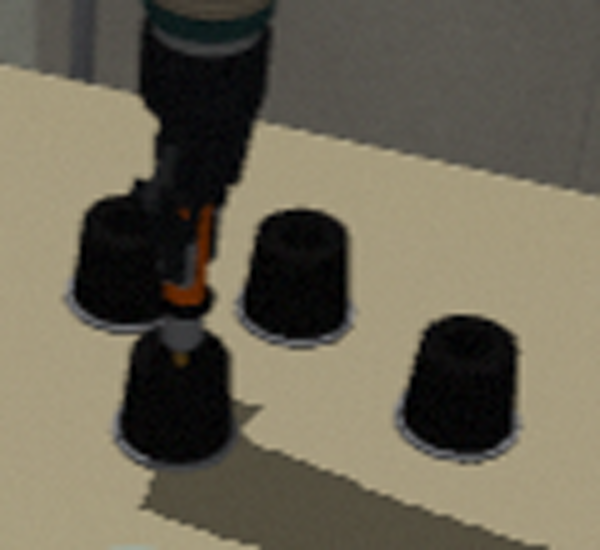

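Request:
apply_moves:
  targets:
    - [[0,6,0],0,10]
    - [[0,6,0],0,10]
    - [[0,6,0],0,10]
    - [[0,6,1],0,10]
    - [[0,0,0],0,10]

```text
clock: 12.32
eef_pos: [492.1, -368.6, 133.8]
tool_rot: [-1.807, 1.538, -0.366]
force: [-0.6, -0.9, -2.0]
width: 24.9
```

```bash
python3 -c "
from h import *
plan(np.array([508.5,-371,126.4])-48*xd,yd)
f=shot('side','s7');crop(f,'s7',320,90,440,200,5)
"
```

```text
t 12.32 tcp [ 492.1 -368.6  133.8] x [ 0.031 -0.012 -0.999] z [ 0.129  0.992 -0.008] q [ 1.01  0.77 -0.67  1.73  0.62  0.83  1.49] F [-0.6 -0.9 -2. ] w 24.9
shift tool [ 6.4 31.6 -0.3]
roll -0.1
roll 179.9
```

View pics/s7.png

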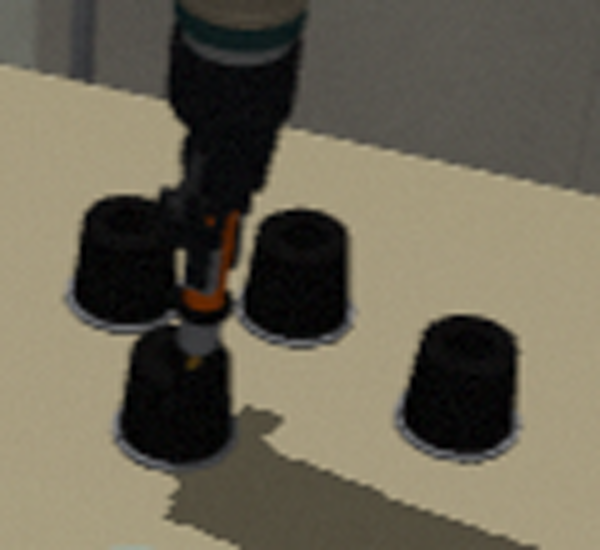

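Request:
apply_moves:
  targets:
    - [[0,6,0],0,10]
    - [[1,6,0],0,10]
    - [[1,6,0],0,10]
    - [[2,6,0],0,10]
    - [[2,5,0],0,10]
    - [[0,0,0],0,10]

```text
clock: 13.12
eef_pos: [482.4, -366.8, 133.6]
tool_rot: [-1.709, 1.495, -0.262]
force: [1.8, -0.2, -2.2]
width: 24.2
```

```bash
python3 -c "
from h import *
plan(np.array([508.5,-371,126.4])-48*xd,yd)
f=shot('side','s8');crop(f,'s8',320,90,440,200,5);f=shot('wrist','w8');crop(f,'w8',0,0,640,400,1.2)
"
```

```text
t 13.12 tcp [ 482.4 -366.8  133.6] x [ 0.073 -0.02  -0.997] z [ 0.125  0.992 -0.01 ] q [ 1.04  0.74 -0.68  1.79  0.64  0.75  1.48] F [ 1.8 -0.2 -2.2] w 24.2
shift tool [ 5.6 22.  -0.7]
roll 0.1
roll -179.9
```

View pics/s8.png

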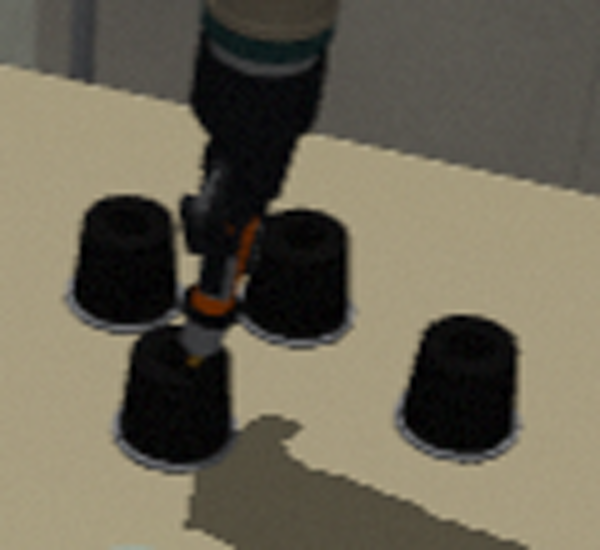

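View pics/w8.png

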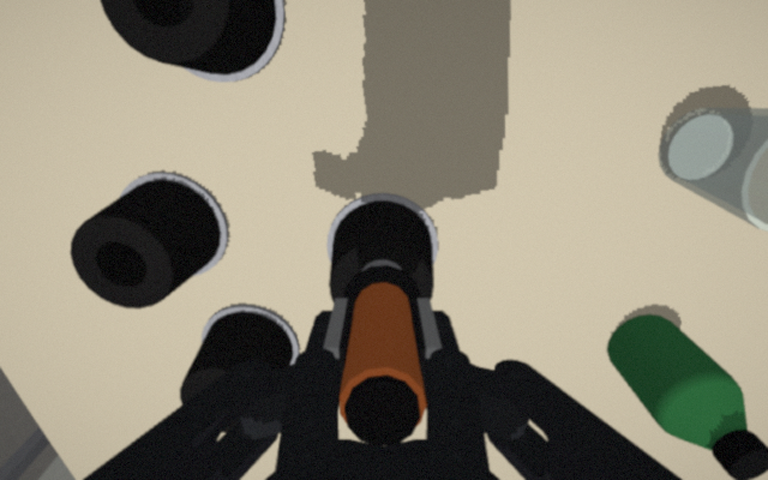

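Request:
apply_moves:
  targets:
    - [[5,8,0],0,10]
    - [[3,10,0],0,10]
    - [[3,10,0],0,10]

```text
clock: 13.6
eef_pos: [462.2, -364.0, 123.1]
tool_rot: [-1.699, 1.48, -0.251]
force: [4.9, -0.7, 2.6]
width: 24.5
```

```bash
python3 -c "
from h import *
plan(np.array([508.5,-371,126.4])-48*xd,yd)
f=shot('side','s9');crop(f,'s9',320,90,440,200,5)
"
```

```text
t 13.6 tcp [ 462.2 -364.   123.1] x [ 0.088 -0.023 -0.996] z [ 0.123  0.992 -0.012] q [ 1.06  0.73 -0.67  1.86  0.66  0.68  1.47] F [ 4.9 -0.7  2.6] w 24.5
shift tool [-3.4  0.9 -1.2]
roll 0.3
roll -179.7
```

View pics/s9.png

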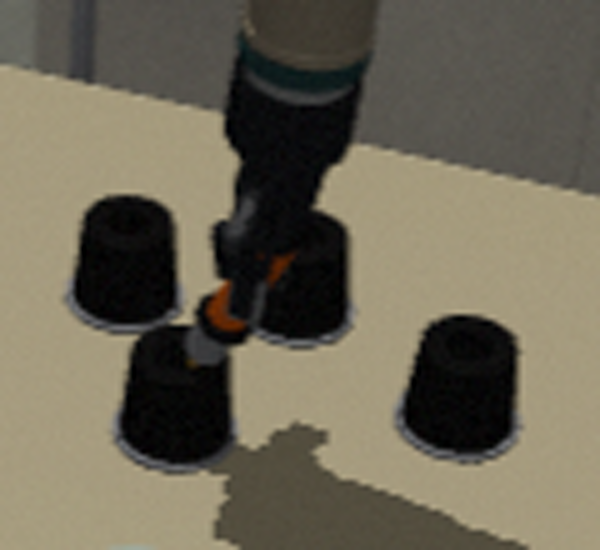

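Request:
apply_moves:
  targets:
    - [[-12,3,0],0,10]
    - [[-20,6,0],0,10]
    - [[-25,5,0],0,10]
    - [[-25,0,0],0,10]
    - [[-20,0,0],0,10]
    - [[0,0,0],0,10]
    - [[0,0,0],0,10]

```text
clock: 14.52
eef_pos: [423.1, -357.5, 223.4]
tool_rot: [-1.704, 1.511, -0.26]
force: [0.2, -0.1, -2.0]
width: 24.7
```

```bash
python3 -c "
from h import *
plan(np.array([508.5,-371,200])-48*xd,yd)
f=shot('side','s10');crop(f,'s10',320,70,440,190,5);f=shot('wrist','w10');crop(f,'w10',0,0,640,400,1.2)
s,p,R=tool();print(proj(load('s10'),[p+R[:,0]*-18.7]))
"
```

```text
t 14.53 tcp [ 423.1 -357.5  223.4] x [ 0.058 -0.015 -0.998] z [ 0.127  0.992 -0.008] q [ 1.18  0.58 -0.79  1.83  0.51  0.88  1.61] F [ 0.2 -0.1 -2. ] w 24.7
shift tool [ 25.7 -37.   -2.4]
roll 0.0
roll -180.0
[[385.63544537 122.37290802]]
```

View pics/s10.png

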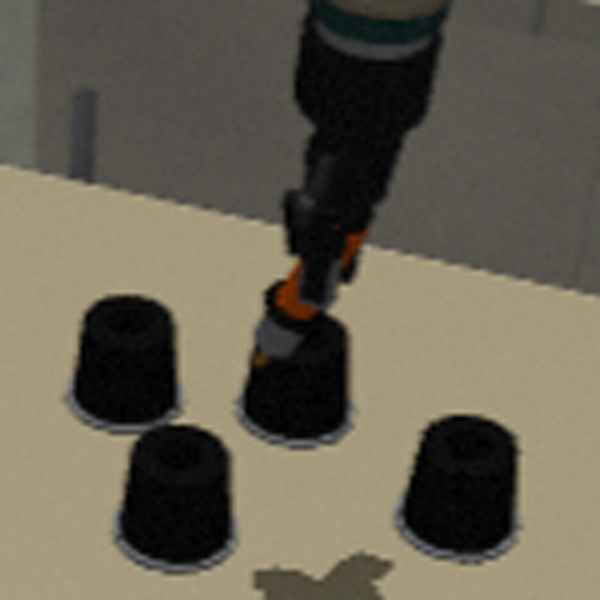

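View pics/w10.png

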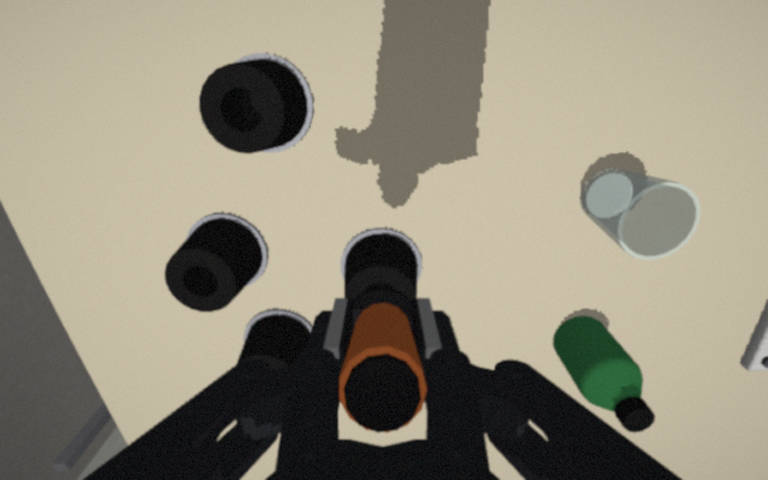

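```bash
cat > tilt.py <<'E'
from h import *
def table(sname,wname,p,R,L=94):
    S=load(sname);W=load(wname);G=p-18.7*R[:,0]
    for a in range(10,46,5):
        u=-np.sin(np.radians(a))*xd+np.array([0,0,np.cos(np.radians(a))])
        print(a,'tip',proj(S,[G-L*u])[0].round(1),'nose',proj(S,[G-78*u])[0].round(1),'collar',proj(S,[G-39*u])[0].round(1),'capS',proj(S,[G+40*u])[0].round(1),'capW',proj(W,[G+40*u])[0].round(1),'hW',proj(W,[G-36*u])[0].round(1))
E
python3 -c "
from tilt import *
s,p,R=tool();table('s10','w10',p,R)"
```

```text
10 tip [377.8 146.3] nose [379.1 142.4] collar [382.3 132.6] capS [389.2 111.5] capW [319.2 345.1] hW [320.  255.5]
15 tip [375.5 145.1] nose [377.2 141.4] collar [381.3 132.1] capS [390.3 112. ] capW [319.3 335.6] hW [320.  260.9]
20 tip [373.2 143.7] nose [375.3 140.2] collar [380.3 131.5] capS [391.3 112.7] capW [319.3 325.5] hW [320.  266.3]
25 tip [371.  142.1] nose [373.4 138.9] collar [379.4 130.8] capS [392.3 113.4] capW [319.3 314.9] hW [320.  271.9]
30 tip [369.  140.4] nose [371.7 137.4] collar [378.5 130.1] capS [393.2 114.1] capW [319.4 304. ] hW [319.9 277.6]
35 tip [367.  138.5] nose [370.1 135.9] collar [377.7 129.3] capS [394.1 115. ] capW [319.4 293. ] hW [319.9 283.4]
40 tip [365.2 136.6] nose [368.5 134.3] collar [376.9 128.4] capS [395.  115.9] capW [319.4 282.1] hW [319.9 289.2]
45 tip [363.5 134.5] nose [367.2 132.5] collar [376.2 127.6] capS [395.7 116.8] capW [319.5 271.4] hW [319.9 295. ]
```

```bash
cat >> tilt.py <<'E'
from scipy.optimize import least_squares
def fitcyl(wname,G,roi=(260,200,380,340),r=13.,f=None,show=True):
    W=load(wname);C=cloud(W);hsv=cv2.cvtColor(W['im'],cv2.COLOR_BGR2HSV)
    m=cv2.inRange(hsv,np.array((3,120,40)),np.array((18,255,255)))
    mm=np.zeros_like(m);x0,y0,x1,y1=roi;mm[y0:y1,x0:x1]=m[y0:y1,x0:x1]
    mm=cv2.erode(mm,np.ones((3,3)))>0
    P=C[mm&(W['d']>0)];P=P[np.linalg.norm(P-G,axis=1)<60]
    def ax(q): 
        u=-np.sin(q[0])*xd+np.sin(q[1])*yd+np.array([0,0,1])*np.cos(q[0]);return u/np.linalg.norm(u)
    def res(q):
        u=ax(q);c=G+q[2]*xd+q[3]*yd;d=P-c;d=d-np.outer(d@u,u);return np.linalg.norm(d,axis=1)-r
    s=least_squares(res,[.35,0,0,0],loss='soft_l1')
    if show: print('n',len(P),'tilt',np.degrees(s.x[0]).round(1),'side',np.degrees(s.x[1]).round(1),'off',s.x[2:].round(1),'rms',np.sqrt(np.mean(res(s.x)**2)).round(2))
    return s.x
E
python3 -c "
from tilt import *
s,p,R=tool();fitcyl('w10',p-18.7*R[:,0])
fitcyl('w5',np.array([508.7,-370.8,107]));fitcyl('w4',np.array([508.7,-370.8,107]))
fitcyl('s10',p-18.7*R[:,0],roi=(360,100,410,150))"
```

```text
n 2408 tilt 21.6 side 0.3 off [ 4.5 -0.5] rms 0.64
n 4982 tilt -0.0 side -0.0 off [ 1.1 -1.1] rms 0.53
n 0 tilt 20.1 side 0.0 off [0. 0.] rms nan
n 15 tilt 27.4 side 18.9 off [-1.6 10.6] rms 1.47
  return _methods._mean(a, axis=axis, dtype=dtype,
  ret = ret.dtype.type(ret / rcount)
```

```bash
python3 -c "
from tilt import *
s,p,R=tool();G=p-18.7*R[:,0];q=fitcyl('w10',G)
u=-np.sin(q[0])*xd+np.array([0,0,1])*np.cos(q[0])
tip=G+4.5*xd-94*u
print('tip',tip, proj(load('s10'),[tip]))
C=np.array([508.7,-370.8,57])
print('to above',(R.T@(C+[0,0,25]-tip)).round(1),'to in',(R.T@(C-tip)).round(1),p,(R.T@u).round(2))"
```

```text
n 2408 tilt 21.6 side 0.3 off [ 4.5 -0.5] rms 0.64
tip [ 461.41331512 -362.13841657  154.58254325] [[371.15977744 142.72719959]]
to above [ 75.4 -43.5  -2.1] to in [100.3 -42.   -1.9] [ 423.65893455 -357.46104556  223.29017572] [-0.95  0.31 -0.01]
```

Request:
apply_moves:
  targets:
    - [[15,-15,0],0,10]
    - [[30,-20,-1],0,10]
    - [[25,-8,-1],0,10]
    - [[0,0,0],0,10]
    - [[0,0,0],0,10]

```text
clock: 15.25
eef_pos: [473.7, -364.6, 148.7]
tool_rot: [-1.643, 1.514, -0.197]
force: [-0.4, 0.1, -1.2]
width: 24.6
```

```bash
cat > tp.py <<'E'
from tilt import *
import sys
def tip(wname,C,L=94):
    s,p,R=tool();f=shot('wrist',wname);G=p-18.7*R[:,0];q=fitcyl(wname,G)
    u=-np.sin(q[0])*xd+np.sin(q[1])*yd+np.array([0,0,1])*np.cos(q[0])
    t=G+q[2]*xd+q[3]*yd-L*u
    print('t',round(s['clock'],2),'tcp',p.round(1),'x',R[:,0].round(3),'F',s['force'].round(1),'w',round(s['width'],1),'tip',t.round(1),'togo',(R.T@(np.array(C)-t)).round(1))
    return t,u,R
E
python3 -c "
from tp import *
t,u,R=tip('w11',[508.7,-370.8,58])
f=shot('side','s11');crop(f,'s11',320,90,440,200,5);print(proj(f,[t]))"
```

```text
n 2421 tilt 21.5 side 0.1 off [ 4.9 -0.4] rms 0.63
t 15.25 tcp [ 473.7 -364.6  148.7] x [ 0.056 -0.011 -0.998] F [-0.4  0.1 -1.2] w 24.6 tip [ 511.5 -369.9   79.9] togo [21.7  3.9 -1.2]
[[355.20116041 156.72465757]]
```

View pics/s11.png

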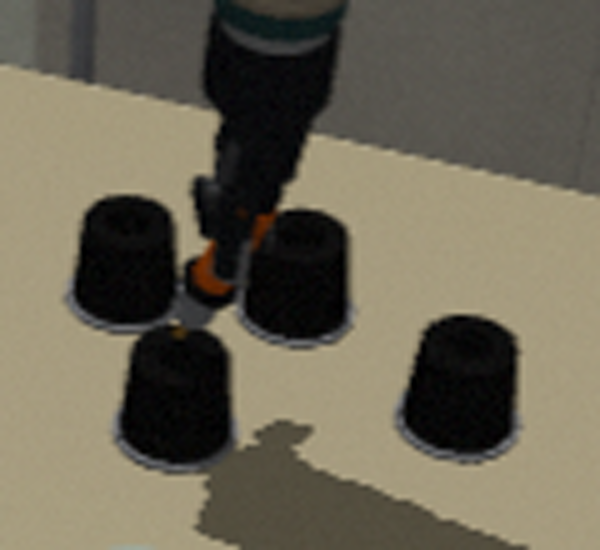

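Request:
apply_moves:
  targets:
    - [[10,1,0],0,10]
    - [[10,1,0],0,10]
    - [[0,0,0],0,10]
    - [[0,6,0],0,10]
    - [[1,8,0],0,10]
    - [[1,8,0],0,10]

```text
clock: 16.1
eef_pos: [456.2, -363.8, 128.2]
tool_rot: [-1.672, 1.497, -0.226]
force: [6.3, -0.2, -2.0]
width: 24.8
```

```bash
python3 -c "
from tp import *
t,u,R=tip('w12',[508.7,-370.8,58])
f=shot('side','s12');crop(f,'s12',320,90,440,200,5);print(proj(f,[t]))"
```

```text
n 2107 tilt 24.4 side 0.2 off [ 5.3 -0.4] rms 0.66
t 16.1 tcp [ 456.2 -363.8  128.2] x [ 0.072 -0.017 -0.997] F [ 6.3 -0.2 -2. ] w 24.8 tip [ 498.5 -369.8   61.2] togo [  4.  -10.    0.3]
[[358.71667336 162.28973908]]
```

View pics/s12.png

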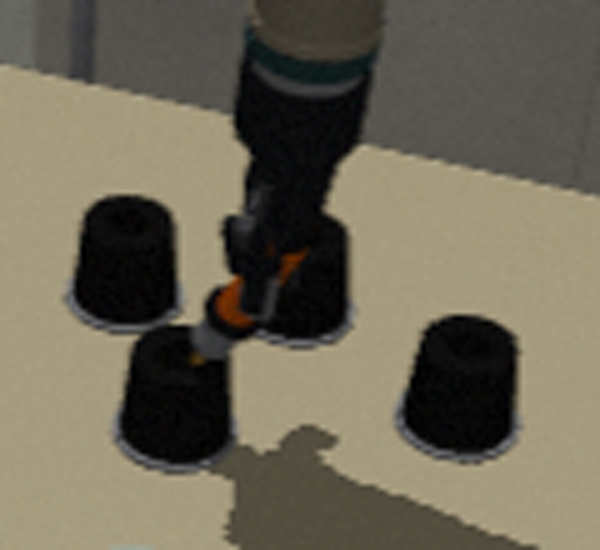

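Request:
apply_moves:
  targets:
    - [[4,8,0],0,10]
    - [[2,9,0],0,10]

```text
clock: 16.45
eef_pos: [445.6, -362.6, 124.5]
tool_rot: [-1.683, 1.483, -0.236]
force: [4.5, -0.1, 1.6]
width: 24.7
```

```bash
python3 -c "
from tp import *
t,u,R=tip('w13',[508.7,-370.8,58])"
```

```text
n 1337 tilt 30.1 side 0.2 off [ 6.4 -0.4] rms 0.79
t 16.45 tcp [ 445.6 -362.6  124.5] x [ 0.085 -0.021 -0.996] F [ 4.5 -0.1  1.6] w 24.7 tip [ 497.1 -369.6   61.8] togo [  4.8 -11.3   0.3]
```

Request:
apply_moves:
  targets:
    - [[0,0,0],0,10]
    - [[-10,2,0],0,10]
    - [[-15,3,0],0,10]
    - [[-10,0,0],0,10]
    - [[0,0,0],0,10]
    - [[0,0,0],0,10]

```text
clock: 17.25
eef_pos: [430.1, -360.9, 159.9]
tool_rot: [-1.702, 1.496, -0.258]
force: [0.1, -0.8, -1.8]
width: 24.7
```

```bash
python3 -c "
from tp import *
t,u,R=tip('w14',[508.7,-370.8,58])
f=shot('side','s14');crop(f,'s14',320,70,440,190,5);print(proj(f,[t]));crop(load('w14'),'w14',0,0,640,400,1.2)"
```

```text
n 1396 tilt 29.0 side 0.3 off [ 6.4 -0.4] rms 0.78
t 17.25 tcp [ 430.1 -360.9  159.9] x [ 0.072 -0.019 -0.997] F [ 0.1 -0.8 -1.8] w 24.7 tip [ 480.2 -368.    96.4] togo [ 40.4 -25.7   1.2]
[[364.67221207 155.28333666]]
```

View pics/s14.png

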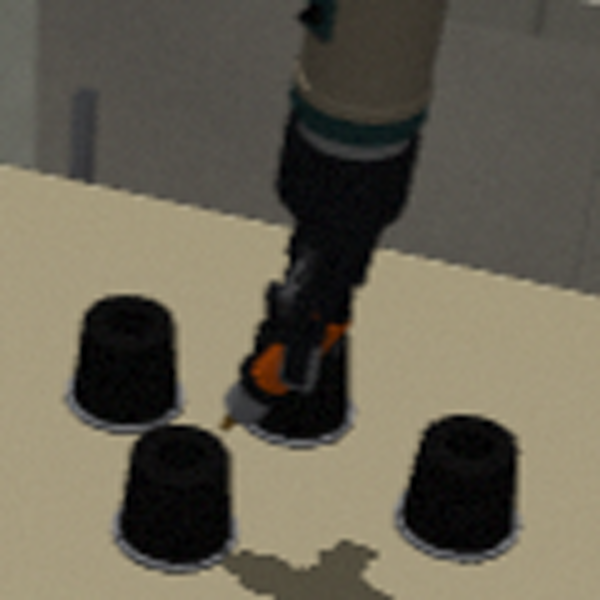

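View pics/w14.png

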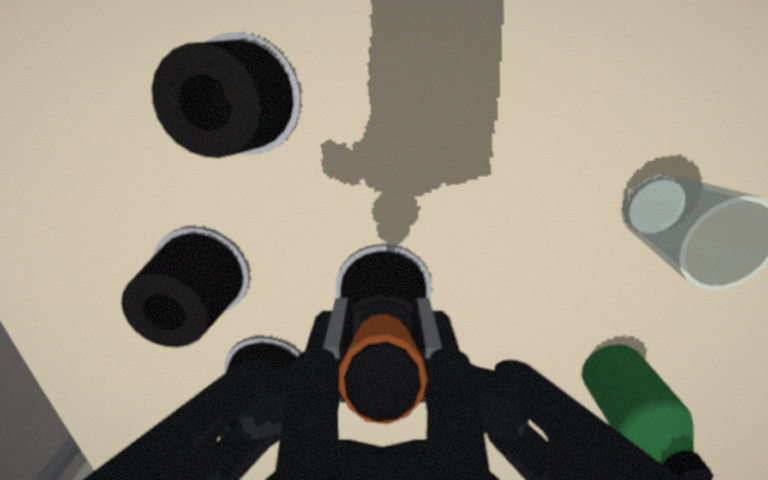

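```bash
python3 - <<'E'
s=open('tilt.py').read()
s=s.replace("    s=least_squares(res,[.35,0,0,0],loss='soft_l1')\n","""    s=least_squares(res,[.35,0,0,0],loss='soft_l1')
    for _ in range(4):
        u=ax(s.x);k=(P0-G)@u;P=P0[(k<30)&(k>-34)];s=least_squares(res,s.x,loss='soft_l1',f_scale=.5)
""").replace("axis=1)<60]\n","axis=1)<60];P0=P\n")
open('tilt.py','w').write(s)
E
python3 -c "
from tilt import *
s,p,R=tool();fitcyl('w14',p-18.7*R[:,0])
fitcyl('w5',np.array([508.7,-370.8,107]));
fitcyl('w10',np.array([423.1,-357.5,223.4])+18.7*np.array([-.058,.015,.998]))
fitcyl('w13',np.array([445.6,-362.6,124.5])+18.7*np.array([-.085,.021,.996]))"
```

```text
n 587 tilt 30.0 side 0.5 off [ 6.3 -0.6] rms 0.2
n 3863 tilt 0.3 side -0.0 off [ 1.  -1.1] rms 0.31
n 1500 tilt 22.3 side 0.4 off [ 5.  -0.4] rms 0.19
n 541 tilt 31.1 side 0.4 off [ 6.3 -0.4] rms 0.19
```

```bash
python3 -c "
from tp import *
t,u,R=tip('w15',[511,-370.8,57])"
```

```text
n 585 tilt 30.0 side 0.5 off [ 6.3 -0.4] rms 0.17
t 17.35 tcp [ 430.2 -360.8  159.7] x [ 0.072 -0.019 -0.997] F [ 0.  -0.5 -3.7] w 24.6 tip [ 481.6 -368.4   96.9] togo [ 42.  -26.4   1.7]
```

Request:
apply_moves:
  targets:
    - [[8,-15,0],0,10]
    - [[8,-10,0],0,10]
    - [[10,-1,0],0,10]
    - [[10,0,0],0,10]
    - [[0,0,0],0,10]
    - [[0,0,0],0,10]

```text
clock: 18.15
eef_pos: [460.6, -363.9, 121.3]
tool_rot: [-1.674, 1.498, -0.228]
force: [0.9, -0.2, -2.0]
width: 24.6
```

```bash
python3 -c "
from tp import *
t,u,R=tip('w16',[512,-370.8,57])"
```

```text
n 590 tilt 29.8 side 0.3 off [ 6.3 -0.4] rms 0.17
t 18.15 tcp [ 460.6 -363.9  121.3] x [ 0.07  -0.016 -0.997] F [ 0.9 -0.2 -2. ] w 24.6 tip [ 511.8 -371.3   58.5] togo [ 1.5 -0.   0.5]
```

Request:
apply_moves:
  targets:
    - [[0,-6,0],0,10]
    - [[0,-6,0],0,10]
    - [[0,-6,0],0,10]

```text
clock: 18.58
eef_pos: [475.3, -366.4, 122.4]
tool_rot: [-1.695, 1.506, -0.25]
force: [-7.5, 1.3, -3.2]
width: 24.6
```

```bash
python3 -c "
from tp import *
t,u,R=tip('w17',[512,-370.8,57])"
```

```text
n 749 tilt 28.2 side 0.4 off [ 6.  -0.4] rms 0.2
t 18.57 tcp [ 475.3 -366.4  122.4] x [ 0.063 -0.016 -0.998] F [-7.5  1.3 -3.2] w 24.6 tip [ 524.  -373.5   58.2] togo [ 0.4 12.3  1.2]
```

Request:
apply_moves:
  targets:
    - [[0,-7,0],0,10]

```text
clock: 18.75
eef_pos: [478.7, -366.9, 121.5]
tool_rot: [-1.708, 1.515, -0.264]
force: [-7.4, 1.1, -0.6]
width: 24.8
```

```bash
python3 -c "
from tp import *
t,u,R=tip('w18',[512,-370.8,57])"
```

```text
n 904 tilt 26.6 side 0.4 off [ 5.8 -0.4] rms 0.19
t 18.75 tcp [ 478.7 -366.9  121.5] x [ 0.054 -0.015 -0.998] F [-7.4  1.1 -0.6] w 24.8 tip [ 525.  -373.7   56.1] togo [-1.7 13.2  1.2]
```

Request:
apply_moves:
  targets:
    - [[-1,-7,0],0,10]

```text
clock: 18.92
eef_pos: [481.9, -367.3, 121.5]
tool_rot: [-1.726, 1.525, -0.283]
force: [-8.9, 2.8, -0.7]
width: 24.3
```

```bash
python3 -c "
from tp import *
t,u,R=tip('w19',[512,-370.8,57])"
```

```text
n 1056 tilt 24.8 side 0.4 off [ 5.4 -0.5] rms 0.2
t 18.93 tcp [ 481.9 -367.3  121.5] x [ 0.044 -0.013 -0.999] F [-8.9  2.8 -0.7] w 24.3 tip [ 525.4 -373.8   54.8] togo [-2.8 13.6  1.2]
```

Request:
apply_moves:
  targets:
    - [[-1,-4,0],0,10]
    - [[0,3,0],0,10]
    - [[-6,5,0],0,10]
    - [[-15,3,0],0,10]
    - [[-15,0,0],0,10]
    - [[0,0,0],0,10]
    - [[0,0,0],0,10]

```text
clock: 19.85
eef_pos: [473.0, -366.2, 161.9]
tool_rot: [-1.763, 1.526, -0.32]
force: [-0.3, -0.2, -1.7]
width: 24.5
```

```bash
python3 -c "
from tp import *
t,u,R=tip('w20',[512,-370.8,57])
f=shot('side','s20');crop(f,'s20',320,70,440,190,5);print(proj(f,[t]))"
```

```text
n 1000 tilt 25.2 side 0.4 off [ 5.5 -0.4] rms 0.17
t 19.85 tcp [ 473.  -366.2  161.9] x [ 0.043 -0.014 -0.999] F [-0.3 -0.2 -1.7] w 24.5 tip [ 517.2 -372.8   95.5] togo [38.3  7.1  1.6]
[[354.0777609  151.91278803]]
```

View pics/s20.png

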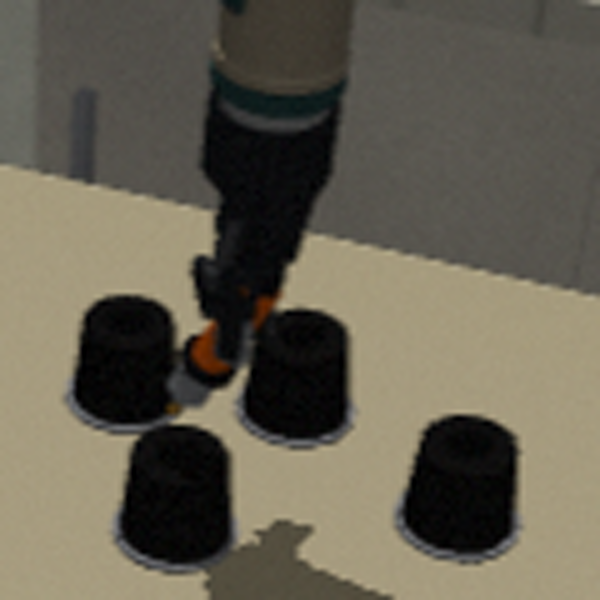

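Request:
apply_moves:
  targets:
    - [[-20,0,0],0,10]
    - [[-30,0,0],0,10]
    - [[-30,0,10],0,10]
    - [[-5,0,25],0,10]
    - [[0,3,40],0,10]
    - [[0,3,50],0,10]
    - [[0,3,50],0,10]
    - [[0,3,50],0,10]
    - [[0,3,50],0,10]
    - [[0,3,50],0,10]

```text
clock: 21.2
eef_pos: [489.8, -25.1, 246.0]
tool_rot: [-1.687, 1.53, -0.245]
force: [0.9, 0.5, -1.7]
width: 24.2
```

```bash
python3 -c "
from tp import *
n=-np.sin(.436)*xd+np.array([0,0,np.cos(.436)])
t,u,R=tip('w21',np.array([557.8,108.6,100.5])+40*n)"
```

```text
n 977 tilt 24.9 side 0.3 off [ 5.6 -0.4] rms 0.19
t 21.2 tcp [489.8 -25.1 246. ] x [ 0.039 -0.01  -0.999] F [ 0.9  0.5 -1.7] w 24.2 tip [533.8 -31.5 179.5] togo [ 41.6  12.8 142.2]
```

Request:
apply_moves:
  targets:
    - [[0,2,40],0,10]
    - [[0,3,40],0,10]
    - [[5,3,30],0,10]
    - [[10,2,10],0,10]
    - [[10,0,0],0,10]
    - [[0,0,0],0,10]
    - [[0,0,0],0,10]

```text
clock: 22.12
eef_pos: [487.8, 115.1, 219.3]
tool_rot: [-1.504, 1.534, -0.039]
force: [0.3, -0.1, -0.8]
width: 25.0
```

```bash
python3 -c "
from tp import *
n=-np.sin(.436)*xd+np.array([0,0,np.cos(.436)])
t,u,R=tip('w22',np.array([557.8,108.6,100.5])+30*n)
f=shot('side','s22');crop(f,'s22',200,180,340,300,5);print(proj(f,[t,[557.8,108.6,100.5]]));crop(load('w22'),'w22',0,0,640,400,1.2)
g=shot('top','t22');crop(g,'t22',200,125,300,225,6);print(proj(g,[t]))"
```

```text
n 993 tilt 24.7 side -0.7 off [ 5.5 -0.4] rms 0.2
t 22.12 tcp [487.8 115.1 219.3] x [ 0.036 -0.001 -0.999] F [ 0.3 -0.1 -0.8] w 25.0 tip [531.7 110.2 152.6] togo [ 25.4 -12.5   1.4]
[[284.8543172  243.8763593 ]
 [276.66981871 254.34613924]]
[[253.99690742 180.97719094]]
```

View pics/s22.png

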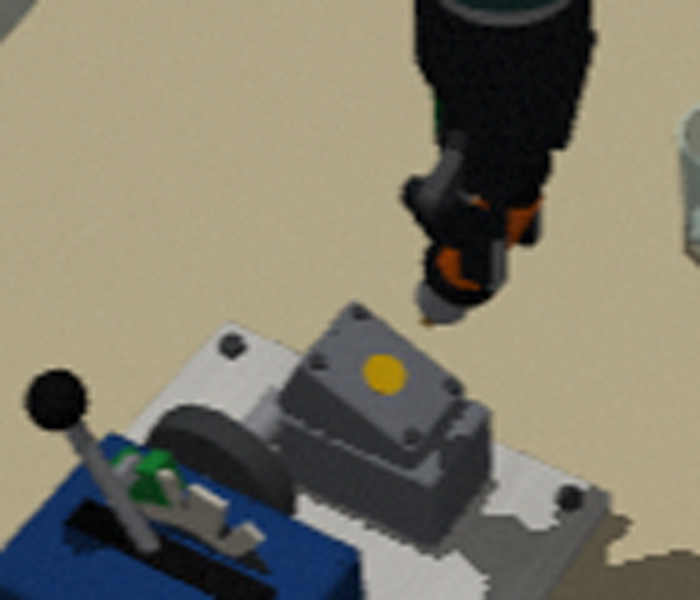

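View pics/w22.png

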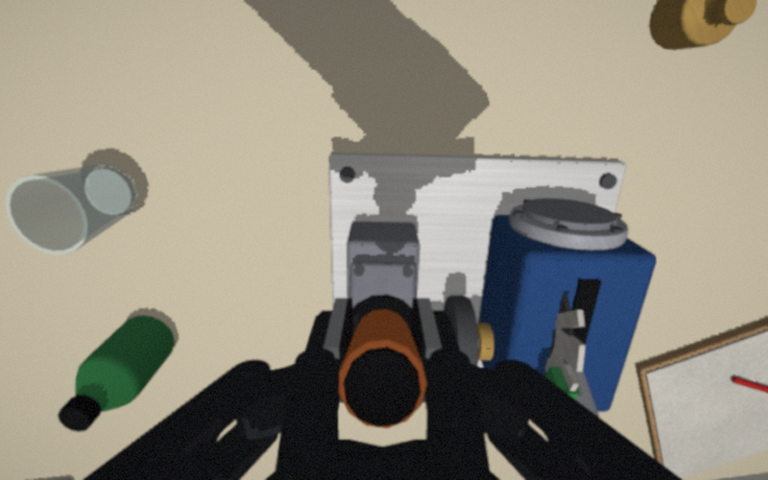

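View pics/t22.png

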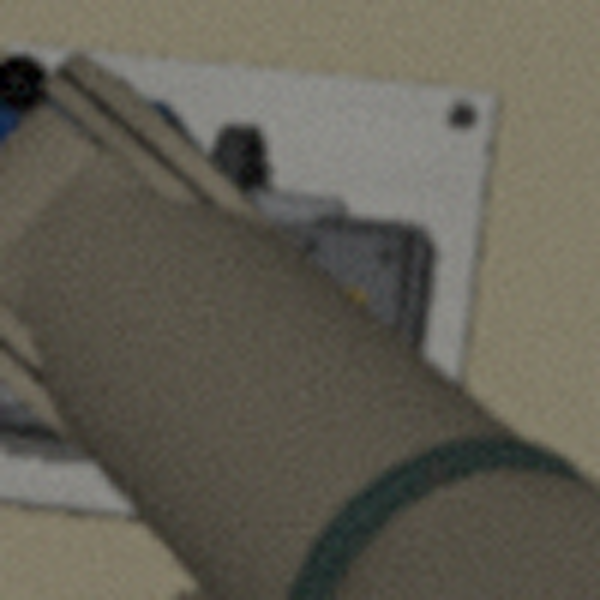

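```bash
python3 -c "
from h import *
plan([0,0,0],yd)"
```

```text
t 22.27 tcp [488.2 115.1 219.5] x [ 0.037 -0.001 -0.999] z [0.106 0.994 0.003] q [ 0.24  0.51 -0.78  1.96  0.51  0.84  0.65] F [ 0.3 -0.1 -1.6] w 24.7
shift tool [ 201.5  480.9 -166.9]
roll 1.2
roll -178.8
```

Request:
apply_moves:
  targets:
    - [[12,-6,1],1.2,10]
    - [[10,-5,0],0,10]
    - [[0,0,0],0,10]
    - [[0,0,0],0,10]

```text
clock: 22.78
eef_pos: [501.4, 113.8, 196.1]
tool_rot: [-1.479, 1.534, -0.04]
force: [-0.7, 0.0, -2.3]
width: 24.6
```

```bash
python3 -c "
from tp import *
n=-np.sin(.436)*xd+np.array([0,0,np.cos(.436)])
t,u,R=tip('w23',np.array([557.8,108.6,100.5])+10*n)
f=shot('side','s23');crop(f,'s23',230,200,310,280,7);print(proj(f,[t,[557.8,108.6,100.5]]))
plan([0,0,0],yd)"
```

```text
n 997 tilt 24.7 side -0.1 off [ 5.5 -0.5] rms 0.2
t 22.77 tcp [501.4 113.8 196.1] x [ 0.037 -0.001 -0.999] F [-0.7  0.  -2.3] w 24.6 tip [545.2 107.8 129.5] togo [20.2 -7.5  2.4]
[[280.7511049  247.93228895]
 [276.66981871 254.34613924]]
t 22.88 tcp [501.4 113.7 196.4] x [ 0.037 -0.002 -0.999] z [0.131 0.991 0.003] q [ 0.22  0.56 -0.74  1.95  0.55  0.8   0.61] F [-0.4 -0.2 -1.6] w 25.1
shift tool [ 177.7  489.2 -178.9]
roll -0.2
roll 179.8
```

View pics/s23.png

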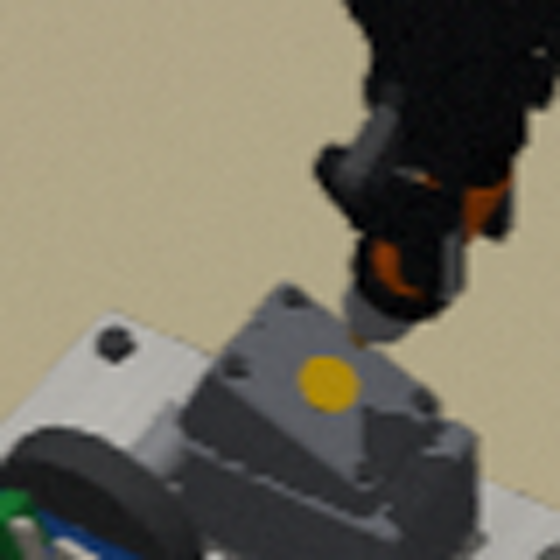

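Request:
apply_moves:
  targets:
    - [[10,-4,1],0,10]
    - [[8,-3,1],0,10]
    - [[0,0,0],0,10]
    - [[0,0,0],0,10]

```text
clock: 23.38
eef_pos: [509.9, 115.0, 177.5]
tool_rot: [-1.48, 1.533, -0.04]
force: [1.0, 0.2, -2.2]
width: 25.0
```

```bash
python3 -c "
from tp import *
n=-np.sin(.436)*xd+np.array([0,0,np.cos(.436)])
t,u,R=tip('w24',np.array([557.8,108.6,100.5]));print('n in tool',(R.T@n).round(3))
f=shot('side','s24');crop(f,'s24',240,220,310,280,8);print(proj(f,[t,[557.8,108.6,100.5]]))"
```

```text
n 1000 tilt 24.8 side -0.1 off [ 5.5 -0.5] rms 0.21
t 23.38 tcp [509.9 115.  177.5] x [ 0.038 -0.002 -0.999] F [ 1.   0.2 -2.2] w 25.0 tip [553.7 109.  110.8] togo [10.5 -3.7  0.1]
n in tool [-0.922  0.388  0.001]
[[277.85789134 252.22998411]
 [276.66981871 254.34613924]]
```

View pics/s24.png

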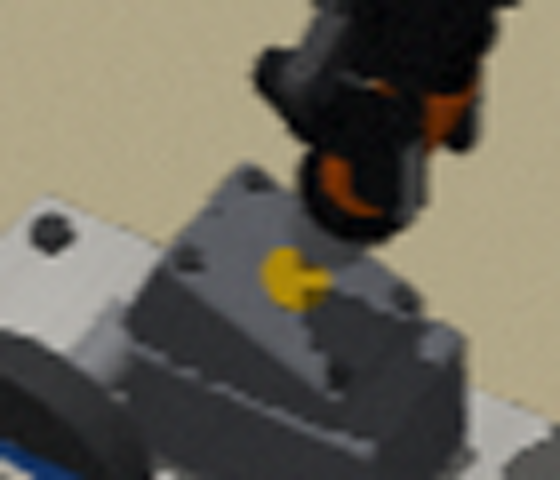

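Request:
apply_moves:
  targets:
    - [[5,-2,0],0,10]
    - [[5,-2,0],0,10]
    - [[3,-1,0],0,10]
    - [[3,-1,0],0,10]

```text
clock: 23.98
eef_pos: [517.2, 114.2, 161.7]
tool_rot: [-1.48, 1.532, -0.04]
force: [-1.4, 0.1, 3.0]
width: 24.8
```

```bash
cat >> tp.py <<'E'
n=-np.sin(.436)*xd+np.array([0,0,np.cos(.436)]);SP=np.array([557.8,108.6,100.5])
def press(k):
    F=[]
    t,u,R=tip('w'+k,SP)
    from cell import status
    F.append(status.read_state()['force'])
    f=shot('side','s'+k);F.append(status.read_state()['force'])
    F=np.array(F)-[0,0,-2.1]
    d=t-SP
    print('depth',-(d@n).round(1),'slope-up',(d@np.cross(yd,n)).round(1),'y',(d@yd).round(1),'Fn',(F@n).round(1),F.round(1).tolist())
    crop(f,'s'+k,240,220,310,280,8)
E
python3 -c "
from tp import *
press('25')"
```

```text
n 977 tilt 25.0 side -0.1 off [ 5.6 -0.5] rms 0.21
t 23.98 tcp [517.2 114.2 161.7] x [ 0.039 -0.002 -0.999] F [-1.4  0.1  3. ] w 24.8 tip [561.4 108.1  95.2] togo [-5.5  3.4  0. ]
depth 6.3 slope-up 1.0 y -0.0 Fn [4.9 4.4] [[-1.6, 0.6, 4.7], [-1.1, -0.9, 4.4]]
```

View pics/s25.png

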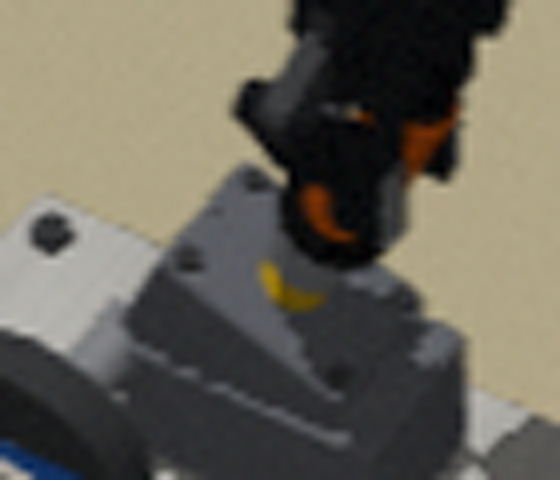

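```bash
python3 -c "
from tp import *
press('26');press('27');press('28')
s,p,R=tool();print(s['qd'].round(3))
crop(load('s28'),'s28b',170,190,330,320,4.5)"
```

```text
n 977 tilt 25.0 side -0.1 off [ 5.6 -0.5] rms 0.19
t 24.07 tcp [517.2 114.2 161.6] x [ 0.039 -0.002 -0.999] F [-1.1 -0.9  2.3] w 25.0 tip [561.4 108.1  95.1] togo [-5.5  3.4  0.1]
depth 6.4 slope-up 1.0 y -0.0 Fn [5.4 5. ] [[-1.8, -0.0, 5.1], [-1.4, -0.7, 4.8]]
n 984 tilt 25.0 side -0.1 off [ 5.5 -0.5] rms 0.21
t 24.18 tcp [517.2 114.2 161.9] x [ 0.039 -0.002 -0.999] F [-1.4 -0.7  2.7] w 24.7 tip [561.3 108.1  95.4] togo [-5.3  3.3  0.1]
depth 6.1 slope-up 1.0 y -0.1 Fn [4.8 4.7] [[-0.9, -0.8, 5.0], [-1.0, -0.2, 4.7]]
n 982 tilt 25.0 side -0.1 off [ 5.6 -0.5] rms 0.21
t 24.27 tcp [517.1 114.2 161.9] x [ 0.039 -0.001 -0.999] F [-1.  -0.2  2.6] w 24.8 tip [561.3 108.1  95.4] togo [-5.2  3.3  0. ]
depth 6.1 slope-up 1.0 y -0.0 Fn [4.5 4.2] [[-1.0, -0.2, 4.6], [-0.9, -0.7, 4.2]]
[-0.003  0.001  0.     0.001 -0.001  0.    -0.001]
```

View pics/s28b.png

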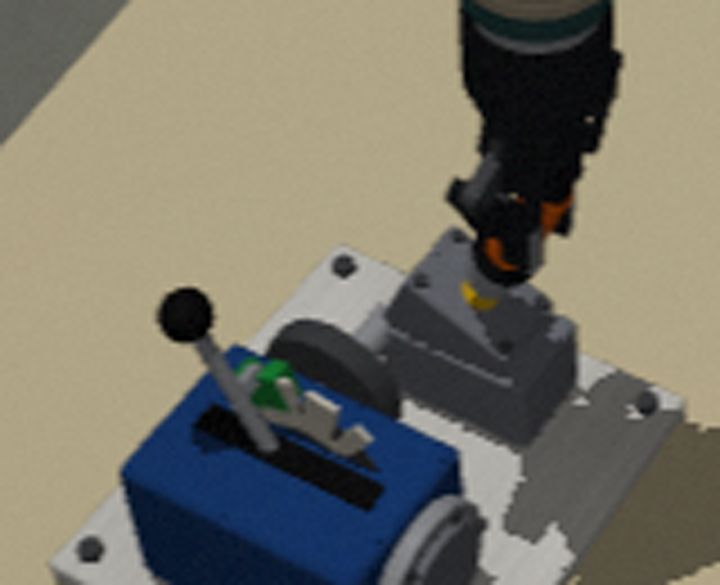

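The pose is steady, the plunger is about half in by both depth and force, and the lever is still in the green notch. I'm handing the job in.

```bash
python3 -c "
from cell import ctrl;print(ctrl.finish_job())"
```

```text
the job is handed in; nothing more can be done
None
```

I threw the lever into the green notch and let go. Then I took the probe out of the leftmost holder and held its tip on the yellow spot until I handed in, at about 24.3 s. The job reported no verdict.

**How the tilt was set:** the moves cannot tilt the tool. I got the 25° slope by turning the probe in the grip, with its tip braced against the holder's bore. It first came out at 22°, then 30°, and I corrected it back to 25°.

**Last checks:**

| Check | Measured | Wanted |
|---|---|---|
| Lever angle, right after release | 0.438 rad | 0.45 rad |
| Probe tilt, by cylinder fit | 25.0°, −0.1° sideways | 25°, 0° |
| Tip offset from the spot centre | about 1 mm | 0 |
| Plunger depth, by geometry | 6.1–6.4 mm | 6 mm |
| Force along the face normal | 4.2–5.4 N, noisy | 4.5 N |

- **Lever:** the camera's 0.438 rad and the release position, which implied about 0.45, differ by less than the measuring error. The last side picture shows the lever still there.
- **Bystanders:** I did not touch the oil bottle, beaker or brass weight. I took no final picture to check that they had not moved.

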